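Nest three steel parts cups on the cabinet hook

ROBOT

A 6-joint arm with a two-finger parallel gripper is mounted at the origin on the work surface. World frame = base frame: x ahead of the robot, y to its left, z up, the work surface at z = 0. Lengths are in m, angles in rad, forces in N, time in s.
With the tool pointing down it reaches from about 0.225 to 0.875 m from the base axis. Payload 3.4 kg.
Tool frame: the origin (TCP) lies on the centre line of the jaws, within the pads' length; the fingertips stand 19 mm ahead of it and the grasp point (between the pads) is the TCP; z points along the fingers, y is the direction in which the jaws open and shut (so a half turn about z gives the same grasp; the last joint's range is limited). The gripper opens to 85 mm and grips with 20 to 120 N. Pads are 22 mm wide; open, the fingers measure 114 mm over their backs; the gripper's body (76 mm by 85 mm) begins 54 mm behind the grasp point. The pads swing forward as they close: fully open they stand 13 mm farther back than shut.
Start: joints at [-1.416, 0.276, 1.505, -0, 1.361, -0.121], TCP at [0.157, -0.553, 0.23] pointing down, gripper open.
Joint ranges: [-2.89, 2.89], [-0.75, 2.08], [0.22, 2.7], [-1.18, 4.32], [0.11, 2.71], [-2.7, 2.7]. Speed limits (rad/s): [2.57, 2.57, 3.14, 3.14, 3.14, 3.14].

INTERFACE

Orientations are given as a unit quaternion [w, x, y, z].
In Python, from rig import monitor, eyes, manip, models gives the robot as it stands.
- The arm moves only by the tool send_rows, never from a script. Its argument "deltas" is a list of rows, each an object with "dp": the shift along the world's x, y, z each as a share of 0.12 m, from -1 to 1, a list of three; "rotation": the turn, a rotation vector about the world's x, y, z each as a share of 0.5 rad, from -1 to 1, a list of three. In form: [{"dp": [dx, dy, dz], "rotation": [rx, ry, rz]}, ...]. A call has 1 to 12 rows; each row is the pose to reach, as a shift and turn from the pose commanded when the call began; what a row does not reach only later rows make up. A row lasts 1/12 s, in which the tool goes at most 41.7 mm and 7.16 degrees, less where a joint would pass 70% of its speed; a pose out of reach is approached as far as the arm can. A call with a number of a shift or a turn outside -1 to 1 is refused whole. A call with a gripper value outside its range is refused whole. "fingers" is the closure, from -1 (fully open) to 1 (shut), set as the call begins (left out, the last holds). The fingers move at their own pace and stop on an object; "grip_force" is the grip in N (left out, the last holds). Time passes only in rows, so rows that repeat a pose let the fingers close. It gives the time, the measured TCP pose, the force and the opening at its end, in the units of the state.
- monitor.get_state(): the state, without advancing time (a new reading comes with each control period).
- eyes.get_image(name): name is "scene" or "side" or "wrist"; returns a dict with "color" (384x512x3 uint8, red, green, blue), "depth" (384x512 float32, m along the optical axis (not along the pixel's ray), 0 where there is no reading), "mtx" (3x3 intrinsics, pixels), "k1" (the pictures are not rectified: a ray, as slopes to the right and down, at radius r is drawn at 1 + k1 r^2 times it, then the intrinsics apply), "rvec" (rotation vector, rad) and "tvec" (3), from world to camera coordinates, as OpenCV has them. Camera axes: x right, y down, z forward; pixel columns grow to the right and rows downward; lengths in m; the calibration is good to about 2 mm. A picture is of the moment at which its call begins.
- manip.sign_off(): hands the job in, once; it reports no verdict.
Trained networks look in a picture, given as the dict that the camera call returned (one of the last four; its "shot" number tells which), for a name from the list of things; names that differ only in an ending like _2 or _b are one class to them, and where a whole thing is asked for, a point or a joint stands for the part that bears it (a point fixed in the world has none). Each returns a list of dicts, best first, with "score" (0 to 1); they miss things now and then, are a little off and sometimes report something else, mostly with a low value. They report only what shows in the picture. A call takes as long as a camera call. They do not tell look-alikes from the thing itself.
- models.find_in(name, picture): "box" ([left, top, right, bottom] in pixels, round what is visible of it).
The state is a dict: "clock": time; "qpos": joint angles; "qd": joint speeds; "effort": joint torques, N m; "position": TCP position; "ee_rot": TCP orientation; "contact_force": force on the tool from outside, world axes, zero at the start; "moment": the same for the moment, N m; "width": finger opening in m.
Only numpy, scipy, OpenCV 4.12 (cv2) and the standard library are available. Lean on these libraries where they do the work, as an engineer would, in place of code of your own. Each camera call takes 0.05 s, during which the arm holds its last target.

TASK

Put away the three square steel parts cups by hanging them upright on the leaning hook so that they nest: the wide one first, then the middle one inside it, then the narrow one inside that. Press each cup fully home with a firm, steady push of about 15 N (never more than 25 N) before you let go of it and fetch the next. Leave the anvil, the mallet and the binding posts where they are.

Things in the scene. Friction and masses are not known exactly. Their poses are not given: they have to be found in the camera images.
- prong: the hook's prong: round steel bar 11 mm thick. Origin: centre of its seat, a stiff round rubber pad (30 mm across) at its root, where the first cup's underside comes to rest, about 115 mm above the shelf. z runs along the prong to its tip, leaning 20 degrees (0.35 rad) from vertical to -x; y is level, across the hook. Once a cup is home the pad gives only 1 mm per 20 N. Cups may turn about it
- prong_tip (a point): tip of the prong, 70 mm from the seat along the prong's z; the bar is straight for 50 mm, then a cone that narrows over 20 mm to 3 mm across
- leaf_mid (a point): middle of a thin sprung leaf along the prong's robot side (-x), from 4 to 56 mm above the seat, standing up to 5.5 mm proud of the bar and pressed out with 1 to 4 N. It rubs in each cup's hole with up to some 4 N of drag, so a cup may hang part-way unless it is pushed
- hook: the hook's stand, bolted to the shelf: base plate 120 mm (x) by 90 mm (y), 12 mm thick, with a bent bar up to the prong's seat, which lies 30 mm to -x of the origin and 115 mm up. Origin: centre of the underside; the prong leans to -x
- wide_mid (a point): open square cup of plain steel, 64 x 64 mm outside, 26 mm high, walls 3 mm, floor 5 mm thick with a 16 mm square hole in its middle, about 150 g; stands loose on the shelf. Point: the cup's centre, 13 mm above its underside; z up to the mouth, x and y square to its sides. The widest and lowest cup
- middle_mid (a point): open square cup of plain steel, 48 x 48 mm outside, 48 mm high, walls 3 mm, floor 5 mm thick with a 16 mm square hole in its middle, about 140 g; stands loose on the shelf. Point: the cup's centre, 24 mm above its underside; z up to the mouth, x and y square to its sides. Fits into the wide cup with 5 mm to spare on each side and then stands 27 mm above its rim
- narrow_mid (a point): open square cup of plain steel, 32 x 32 mm outside, 70 mm high, walls 3 mm, floor 5 mm thick with a 16 mm square hole in its middle, about 120 g; stands loose on the shelf. Point: the cup's centre, 35 mm above its underside; z up to the mouth, x and y square to its sides. The narrowest and tallest cup; fits into the middle cup with 5 mm to spare on each side and then stands 27 mm above its rim
- anvil_mid (a point): centre of a loose square steel bench anvil, 60 x 60 x 32 mm (bystander)
- post1_mid (a point): centre of a small loose brass binding post standing upright, 22 mm across, 34 mm high (bystander)
- post2_mid (a point): centre of a second such brass binding post (bystander)
- mallet_mid (a point): a nylon-faced mallet lying on the shelf, about 200 mm long, head 84 mm wide, 34 mm thick; the point is on its handle 30 mm from the head's centre, x along the handle (bystander)
Things that resemble listed ones, but are neither listed nor needed, are in the scene too. What is shaped like the part that bears middle_mid but orange is not meant.

How it is judged:
On the way, in this order (a step that is already met when the one before it is completed fails the run):
1. the wide cup is home on the seat and pressed on it with more than 9 N (z of wide_mid in the frame of prong between 0.01 and 0.015 m and angle between the z axis of wide_mid and the z axis of prong, either way round below 0.1 rad and x of wide_mid in the frame of prong between -0.005 and 0.005 m and y of wide_mid in the frame of prong between -0.005 and 0.005 m and contact force between wide and hook above 9 N), for 0.2 s.
2. the middle cup is home on the floor of the wide cup and pressed on it with more than 9 N (z of middle_mid in the frame of prong between 0.026 and 0.031 m and angle between the z axis of middle_mid and the z axis of prong, either way round below 0.1 rad and x of middle_mid in the frame of prong between -0.005 and 0.005 m and y of middle_mid in the frame of prong between -0.005 and 0.005 m and contact force between middle and wide above 9 N), for 0.2 s.
3. the narrow cup is home on the floor of the middle cup and pressed on it with more than 9 N (z of narrow_mid in the frame of prong between 0.042 and 0.047 m and angle between the z axis of narrow_mid and the z axis of prong, either way round below 0.1 rad and x of narrow_mid in the frame of prong between -0.005 and 0.005 m and y of narrow_mid in the frame of prong between -0.005 and 0.005 m and contact force between narrow and middle above 9 N), for 0.2 s.
At the end, for the whole second after the job is handed in: all three cups hang at rest on the prong, upright along it (within 0.1 rad) and centred within 5 mm: the wide one on the seat, the middle one on the wide one's floor, the narrow one on the middle one's floor, each within 2 mm of fully home (z of wide_mid in the frame of prong between 0.01 and 0.015 m and angle between the z axis of each of wide_mid, middle_mid, narrow_mid and the z axis of prong, either way round below 0.1 rad and x of wide_mid in the frame of prong between -0.005 and 0.005 m and y of wide_mid in the frame of prong between -0.005 and 0.005 m and z of middle_mid in the frame of prong between 0.026 and 0.031 m and x of middle_mid in the frame of prong between -0.005 and 0.005 m and y of middle_mid in the frame of prong between -0.005 and 0.005 m and z of narrow_mid in the frame of prong between 0.042 and 0.047 m and x of narrow_mid in the frame of prong between -0.005 and 0.005 m and y of narrow_mid in the frame of prong between -0.005 and 0.005 m and linear speed of each of wide, middle, narrow below 0.01 m/s); the robot touches nothing.
It fails at once if a cup is pushed on the hook with more than 25 N (contact force between any of wide, middle, narrow and hook above 25 N).
It fails at once if a cup is pushed on the cup it nests in with more than 25 N (contact force between middle and wide above 25 N or contact force between narrow and middle above 25 N).
It fails at once if the anvil, the mallet or a binding post is moved more than 15 mm (distance of any of anvil_mid, post1_mid, post2_mid, mallet_mid from where it was at the start of the episode above 0.015 m).
It also fails if it takes over 72 s, if anything falls off the work surface, if the arm or the gripper's body presses on something with over 40 N, if the wrist force passes 120 N, or if a joint passes its speed limit or range.

## Working session

There is one attempt and no reset: what is moved stays moved. The work goes in short steps, Python scripts to look and compute and a tool call to move; the robot and the scene stay as the last step left them, time stands still between calls to the robot, and variables do not carry over. Pictures are saved under pics/ and viewed, and the job is handed in when it is done.

Besides the shell and the picture viewer there is one more tool, called as name(argument=value, ...), one argument or row to a line, values as JSON. send_rows: Moves the arm, as the interface text tells. Its arguments: {"type":"object","properties":{"deltas":{"type":"array","items":{"type":"object","properties":{"dp":{"type":"array","items":{"type":"number"}},"rotation":{"type":"array","items":{"type":"number"}}}}},"fingers":{"type":"number"},"grip_force":{"type":"number"}},"required":["deltas"]}

```bash
ls; mkdir -p pics; python3 - <<'E'
from rig import monitor, eyes, manip, models
import cv2
print(monitor.get_state())
for n in ["scene","side","wrist"]:
    im=eyes.get_image(n)
    cv2.imwrite(f"pics/{n}0.png",im["color"][:,:,::-1])
    print(n,im["mtx"].tolist(),im["k1"],im["rvec"],im["tvec"],im["shot"])
    for t in ["prong","hook","wide_mid","middle_mid","narrow_mid","anvil_mid","post1_mid","mallet_mid","leaf_mid"]:
        print(t,[([round(float(b)) for b in d["box"]],round(d["score"],2)) for d in models.find_in(t,im)][:4])
E
```

```text
pics
{'clock': 0.0, 'qpos': array([-1.41598382e+00,  2.76561790e-01,  1.50613148e+00, -2.88541725e-06,
        1.36075618e+00, -1.21017829e-01]), 'qd': array([-0.00073275,  0.00029772,  0.00049177, -0.00104173,  0.00011432,
        0.00021124]), 'effort': array([ 4.53495286e-04, -4.16774118e+01, -2.45813048e+01, -1.95232758e-05,
        1.10033015e-02, -5.31151784e-06]), 'position': array([ 0.15649684, -0.55271779,  0.22905935]), 'ee_rot': array([-9.28241766e-04,  9.90504299e-01,  1.37478619e-01, -1.70972322e-05]), 'contact_force': array([ 0.47869842, -0.49259047, -0.94846518]), 'moment': array([-0.03546886,  0.00834923, -0.00772979]), 'width': 0.08545860459894714}
scene [[446.0725231448933, 0.0, 251.22757021072024], [0.0, 446.0725231448933, 197.07463231843374], [0.0, 0.0, 1.0]] -0.12780417602047212 [ 1.53251263  1.70612934 -0.93082885] [ 0.06928382 -0.18098687  1.64491236] 1
prong [([257, 183, 271, 211], 0.45)]
hook [([244, 174, 280, 260], 0.62)]
wide_mid [([345, 207, 369, 236], 0.61)]
middle_mid [([171, 209, 195, 237], 0.73), ([152, 196, 173, 223], 0.68), ([256, 175, 269, 207], 0.4
[... 409 characters left out ...]
[([224, 178, 278, 251], 0.82)]
wide_mid [([258, 178, 279, 208], 0.5), ([222, 179, 279, 250], 0.47), ([195, 317, 219, 356], 0.31)]
middle_mid [([274, 152, 293, 179], 0.76), ([299, 137, 323, 165], 0.62)]
narrow_mid [([193, 317, 222, 356], 0.9)]
anvil_mid [([242, 136, 272, 154], 0.96)]
post1_mid [([166, 241, 178, 255], 0.44)]
mallet_mid [([161, 178, 246, 210], 0.65)]
leaf_mid []
wrist [[276.7750810350868, 0.0, 256.6215637489595], [0.0, 276.7750810350868, 192.50198069929542], [0.0, 0.0, 1.0]] -0.0694155615216927 [-2.32426603  1.75561783  0.24450623] [-0.57418478 -0.03506633  0.37899695] 3
prong []
hook []
wide_mid []
middle_mid []
narrow_mid []
anvil_mid []
post1_mid []
mallet_mid []
leaf_mid []
```

View pics/scene0.png

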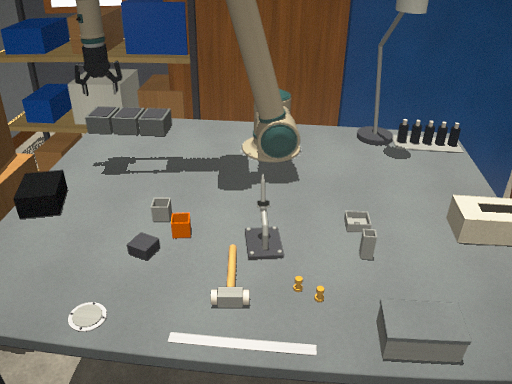

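View pics/side0.png

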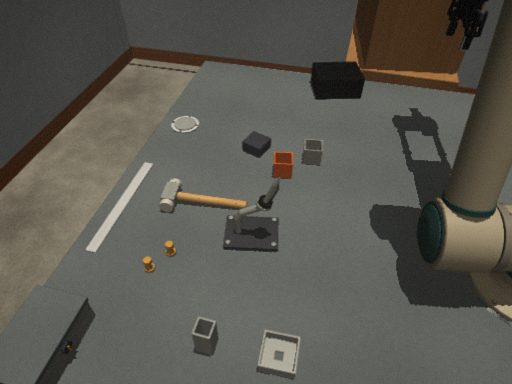

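View pics/wrist0.png

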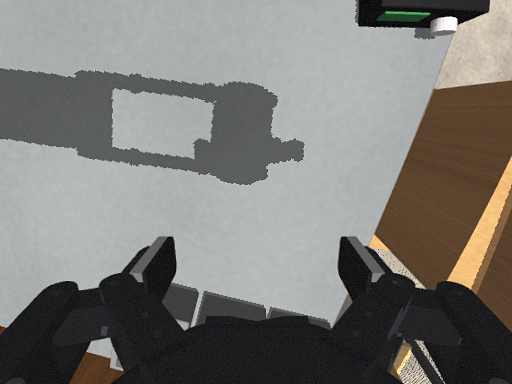

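The scene view shows the hook at (264,220), the wide cup at (357,221), the narrow one at (368,243), the grey middle one at (161,209) and the orange decoy at (181,225). I'll get 3D positions from depth next.

```bash
cat > h.py <<'E'
import numpy as np, cv2
from rig import monitor, eyes, manip, models
def cloud(im):
    h,w=im["depth"].shape
    u,v=np.meshgrid(np.arange(w),np.arange(h))
    p=np.stack([u,v],-1).reshape(-1,1,2).astype(float)
    n=cv2.undistortPoints(p,im["mtx"],np.array([im["k1"],0,0,0.])).reshape(h,w,2)
    z=im["depth"]
    c=np.concatenate([n*z[...,None],z[...,None]],-1)
    R=cv2.Rodrigues(np.asarray(im["rvec"]))[0]
    return (c-np.asarray(im["tvec"]).reshape(3))@R   # R^T (c-t)
def project(im,P):
    return cv2.projectPoints(np.asarray(P,float).reshape(-1,1,3),np.asarray(im["rvec"]),np.asarray(im["tvec"],float),im["mtx"],np.array([im["k1"],0,0,0.]))[0].reshape(-1,2)
def inbox(P,im,b,pad=3):
    z=im["depth"]; l,t,r,bb=[int(round(x)) for x in b]
    s=(slice(max(0,t-pad),bb+pad+1),slice(max(0,l-pad),r+pad+1))
    q=P[s].reshape(-1,3); return q[z[s].reshape(-1)>0], im["color"][s].reshape(-1,3)[z[s].reshape(-1)>0]
E
python3 - <<'E'
from h import *
im={n:eyes.get_image(n) for n in("scene","side")}
P={n:cloud(im[n]) for n in im}
np.savez("c0.npz",**{n:P[n] for n in P},**{n+"c":im[n]["color"] for n in P})
bx={"scene":dict(wide=[345,207,369,236],mid=[152,196,173,223],nar=[359,228,381,258],hook=[244,174,280,260],anvil=[127,233,159,260],orange=[171,209,195,237]),
"side":dict(wide=[257,330,302,378],mid=[299,137,323,165],nar=[193,317,222,356],hook=[222,178,279,250],orange=[274,152,293,179])}
for n in bx:
    for k,b in bx[n].items():
        q,c=inbox(P[n],im[n],b,4)
        tab=np.median(q[np.abs(q[:,2])<.01][:,2])
        H=dict(wide=.026,mid=.048,orange=.048,nar=.07,hook=.012,anvil=.032)[k]
        a=q[q[:,2]>.008]
        top=q[np.abs(q[:,2]-H)<.006]
        r=cv2.minAreaRect(top[:,:2].astype(np.float32)*1000)
        print(n,k,"tab",round(tab,4),"zmax",a[:,2].max().round(3),"rect",np.round(r[0],1),np.round(r[1],1),round(r[2],1),len(top), np.median(top[:,2]).round(4))
        if k=="hook":
            for z in np.arange(.01,.2,.01):
                s=q[np.abs(q[:,2]-z)<.005]
                if len(s): print("   z%.2f"%z,len(s),s[:,:2].mean(0).round(4),s[:,:2].min(0).round(3),s[:,:2].max(0).round(3))
E
```

```text
scene wide tab 0.0009 zmax 0.072 rect [456.3 272.4] [69.6 65.6] 1.6 171 0.025
scene mid tab -0.0008 zmax 0.051 rect [ 513.7 -258.7] [147.   62.2] 27.0 140 0.0454
scene nar tab 0.0003 zmax 0.073 rect [586.6 282.5] [30.4 37.3] 88.8 89 0.0692
scene hook tab -0.001 zmax 0.181 rect [571.5  20. ] [123.8  89.9] 11.1 884 0.0114
   z0.01 851 [0.5804 0.0198] [ 0.502 -0.033] [0.639 0.073]
   z0.02 61 [0.6035 0.0294] [ 0.513 -0.024] [0.632 0.068]
   z0.03 17 [0.6059 0.0261] [0.6   0.019] [0.61  0.034]
   z0.04 23 [0.6064 0.0255] [0.602 0.018] [0.61  0.034]
   z0.05 21 [0.6065 0.0263] [0.602 0.018] [0.61  0.033]
   z0.06 32 [0.6041 0.0256] [0.596 0.018] [0.611 0.033]
   z0.07 35 [0.5985 0.0248] [0.59  0.017] [0.606 0.032]
   z0.08 38 [0.5897 0.0222] [0.573 0.012] [0.599 0.031]
   z0.09 52 [0.5728 0.02  ] [0.558 0.011] [0.59  0.028]
   z0.10 27 [0.5584 0.0166] [ 0.542 -0.001] [0.571 0.03 ]
   z0.11 55 [0.5552 0.0153] [0.536 0.   ] [0.563 0.03 ]
   z0.12 47 [0.5478 0.015 ] [0.538 0.002] [0.558 0.027]
   z0.13 19 [0.5399 0.0137] [0.534 0.008] [0.543 0.019]
   z0.14 19 [0.5356 0.013 ] [0.53  0.008] [
[... 1122 characters left out ...]
 z0.08 55 [0.5846 0.0245] [0.562 0.016] [0.596 0.03 ]
   z0.09 66 [0.5696 0.0209] [0.549 0.012] [0.585 0.025]
   z0.10 43 [0.55   0.0192] [0.528 0.007] [0.569 0.028]
   z0.11 91 [0.5417 0.0196] [ 0.526 -0.001] [0.56  0.029]
   z0.12 85 [0.5438 0.0142] [ 0.527 -0.003] [0.555 0.026]
   z0.13 27 [0.5331 0.0128] [0.523 0.008] [0.54  0.016]
   z0.14 31 [0.5289 0.0115] [0.52  0.006] [0.538 0.016]
   z0.15 25 [0.5261 0.0112] [0.516 0.006] [0.534 0.014]
   z0.16 32 [0.5237 0.0111] [0.516 0.006] [0.531 0.015]
   z0.17 23 [0.5218 0.0095] [0.517 0.004] [0.527 0.012]
   z0.18 10 [0.5181 0.0073] [0.516 0.004] [0.521 0.01 ]
side orange tab 0.0007 zmax 0.182 rect [ 542.5 -206.8] [48.1 50.2] 11.1 129 0.0472
```

send_rows(
  deltas=[
    {"dp":[0.34,0.95,0.1],"rotation":[0,0,-0.49]},
    {"dp":[0.34,0.95,0.1],"rotation":[0,0,-0.49]},
    {"dp":[0.34,0.95,0.1],"rotation":[0,0,-0.49]},
  ],
  fingers=-1,
)

```text
clock: 1.85
position: [0.1976, -0.4377, 0.2415]
ee_rot: [-0.001, 1.0, 0.013, 0.0]
contact_force: [1.6, 0.9, 0.6]
width: 0.0852
```

send_rows(
  deltas=[
    {"dp":[0.34,0.95,0],"rotation":[0,0,0]},
    {"dp":[0.34,0.95,0],"rotation":[0,0,0]},
    {"dp":[0.34,0.95,0],"rotation":[0,0,0]},
  ],
)

```text
clock: 2.1
position: [0.2384, -0.3229, 0.242]
ee_rot: [-0.0, 1.0, 0.015, 0.0]
contact_force: [1.0, -0.8, 0.8]
width: 0.085
```

send_rows(
  deltas=[
    {"dp":[0.34,0.95,0],"rotation":[0,0,0]},
    {"dp":[0.34,0.95,0],"rotation":[0,0,0]},
    {"dp":[0.34,0.95,0],"rotation":[0,0,0]},
  ],
)

```text
clock: 2.35
position: [0.2791, -0.209, 0.2421]
ee_rot: [0.0, 1.0, 0.015, 0.0]
contact_force: [1.1, -0.2, 0.0]
width: 0.0855
```

send_rows(
  deltas=[
    {"dp":[0.34,0.95,0],"rotation":[0,0,0]},
    {"dp":[0.34,0.95,0],"rotation":[0,0,0]},
    {"dp":[0.34,0.95,0],"rotation":[0,0,0]},
  ],
)

```text
clock: 2.6
position: [0.3199, -0.0951, 0.2423]
ee_rot: [0.0, 1.0, 0.015, 0.001]
contact_force: [0.6, 0.2, 0.3]
width: 0.0853
```

send_rows(
  deltas=[
    {"dp":[0.34,0.95,0],"rotation":[0,0,0]},
    {"dp":[0.34,0.95,0],"rotation":[0,0,0]},
    {"dp":[0.34,0.95,0],"rotation":[0,0,0]},
  ],
)

```text
clock: 2.85
position: [0.3608, 0.0191, 0.2424]
ee_rot: [0.0, 1.0, 0.016, 0.001]
contact_force: [0.8, -0.9, -0.0]
width: 0.0853
```

send_rows(
  deltas=[
    {"dp":[0.34,0.95,0],"rotation":[0,0,0]},
    {"dp":[0.34,0.95,0],"rotation":[0,0,0]},
    {"dp":[0.34,0.95,0],"rotation":[0,0,0]},
  ],
)

```text
clock: 3.1
position: [0.4017, 0.1334, 0.2423]
ee_rot: [-0.0, 1.0, 0.016, 0.001]
contact_force: [2.3, -0.7, 0.2]
width: 0.0853
```

send_rows(
  deltas=[
    {"dp":[0.45,0.95,-0.3],"rotation":[0,0,0]},
    {"dp":[0.45,0.95,-0.3],"rotation":[0,0,0]},
    {"dp":[0.45,0.95,-0.3],"rotation":[0,0,0]},
    {"dp":[0.45,0.95,-0.3],"rotation":[0,0,0]},
  ],
)

```text
clock: 3.43
position: [0.4572, 0.25, 0.2038]
ee_rot: [-0.001, 1.0, 0.017, -0.0]
contact_force: [-0.4, -0.0, 0.2]
width: 0.0855
```

send_rows(
  deltas=[
    {"dp":[0,0.2,-0.2],"rotation":[0,0,0]},
    {"dp":[0,0.2,-0.2],"rotation":[0,0,0]},
    {"dp":[0,0.2,-0.2],"rotation":[0,0,0]},
  ],
)

```text
clock: 3.68
position: [0.4543, 0.2686, 0.1807]
ee_rot: [0.001, 1.0, 0.016, -0.002]
contact_force: [-0.5, -0.3, 1.0]
width: 0.0852
```

```bash
cat >> h.py <<'E'
def rim(im,P,box,H,tol=.005,pad=4):
    q,c=inbox(P,im,box,pad)
    t=q[np.abs(q[:,2]-H)<tol]
    r=cv2.minAreaRect(t[:,:2].astype(np.float32)*1000)
    return np.round(r[0],1),np.round(r[1],1),round(r[2],1),len(t)
def save(im,name): cv2.imwrite(f"pics/{name}.png",im["color"][:,:,::-1])
E
python3 - <<'E'
from h import *
im=eyes.get_image("wrist"); save(im,"w1"); P=cloud(im)
s=monitor.get_state();print(s["clock"],s["position"],s["ee_rot"])
for t,H in(("wide_mid",.026),("narrow_mid",.07),("hook",.012)):
  for d in models.find_in(t,im)[:2]:
    print(t,np.round(d["box"]),d["score"],rim(im,P,d["box"],H))
E
```

```text
3.7333 [0.45494412 0.26808164 0.18177323] [ 6.77641790e-04  9.99875184e-01  1.57746618e-02 -5.62962412e-04]
wide_mid [226. 146. 284. 204.] 0.81 (array([456.8, 271.8]), array([64.1, 64. ]), 2.2, 693)
narrow_mid [226.  15. 269.  75.] 0.59 (array([586.4, 282.2]), array([32. , 32.7]), 88.7, 637)
hook [440.  24. 512. 145.] 0.6 (array([570.4,  22.4]), array([121. ,  86.3]), 11.6, 6934)
```

View pics/w1.png

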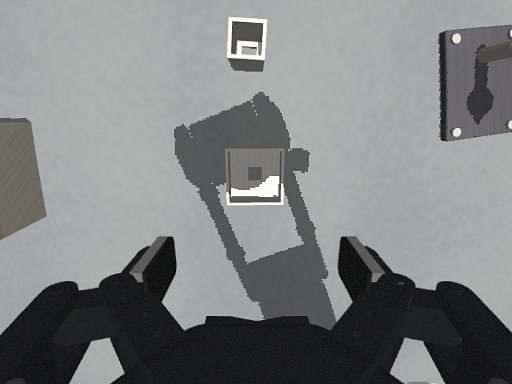

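send_rows(
  deltas=[
    {"dp":[0.01,0.025,-0.3],"rotation":[0,0,0]},
    {"dp":[0.01,0.025,-0.6],"rotation":[0,0,0]},
    {"dp":[0.01,0.025,-0.9],"rotation":[0,0,0]},
    {"dp":[0.01,0.025,-0.9],"rotation":[0,0,0]},
    {"dp":[0.01,0.025,-0.9],"rotation":[0,0,0]},
  ],
)

```text
clock: 4.3
position: [0.4559, 0.2706, 0.0737]
ee_rot: [0.001, 1.0, 0.015, -0.001]
contact_force: [0.2, -0.3, 0.5]
width: 0.0854
```

```bash
python3 - <<'E'
from h import *
im=eyes.get_image("wrist"); save(im,"w2")
s=monitor.get_state();print(s["clock"],s["position"],s["ee_rot"],s["contact_force"])
E
```

```text
4.35 [0.45756816 0.27144986 0.07531836] [-2.04255116e-04  9.99888286e-01  1.49277062e-02  7.33335005e-04] [0.31512313 0.35723365 0.536838  ]
```

View pics/w2.png

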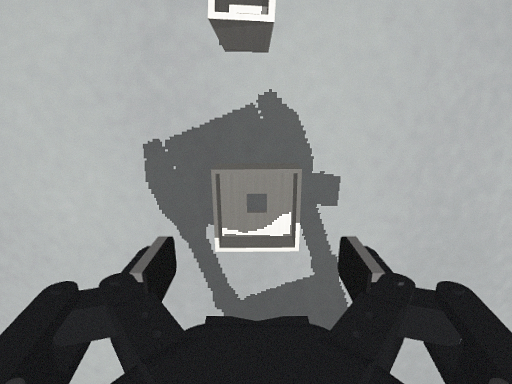

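send_rows(
  deltas=[
    {"dp":[0,0,-0.2],"rotation":[0,0,0]},
    {"dp":[0,0,-0.35],"rotation":[0,0,0]},
    {"dp":[0,0,-0.42],"rotation":[0,0,0]},
    {"dp":[0,0,-0.42],"rotation":[0,0,0]},
  ],
)

```text
clock: 4.68
position: [0.4571, 0.2717, 0.0242]
ee_rot: [-0.0, 1.0, 0.015, 0.0]
contact_force: [-0.3, -0.1, 0.2]
width: 0.0854
```

send_rows(
  deltas=[
    {"dp":[0,0,0],"rotation":[0,0,0]},
    {"dp":[0,0,0],"rotation":[0,0,0]},
    {"dp":[0,0,0],"rotation":[0,0,0]},
    {"dp":[0,0,0],"rotation":[0,0,0]},
    {"dp":[0,0,0],"rotation":[0,0,0]},
    {"dp":[0,0,0],"rotation":[0,0,0]},
    {"dp":[0,0,0],"rotation":[0,0,0]},
    {"dp":[0,0,0],"rotation":[0,0,0]},
  ],
  fingers=1,
  grip_force=60,
)

```text
clock: 5.35
position: [0.4566, 0.2717, 0.0236]
ee_rot: [0.0, 1.0, 0.015, 0.0]
contact_force: [0.2, -0.4, 0.8]
width: -0.0001
```

```bash
python3 - <<'E'
from h import *
im=eyes.get_image("wrist"); save(im,"w3")
s=monitor.get_state();print(s["clock"],s["position"],s["ee_rot"],s["contact_force"],s["width"])
E
```

```text
5.4 [0.45656553 0.27169866 0.023509  ] [ 5.52112138e-05  9.99881358e-01  1.54034600e-02 -3.33240981e-05] [0.13067702 0.09567269 0.21671016] 0.00030307195722367443
```

View pics/w3.png

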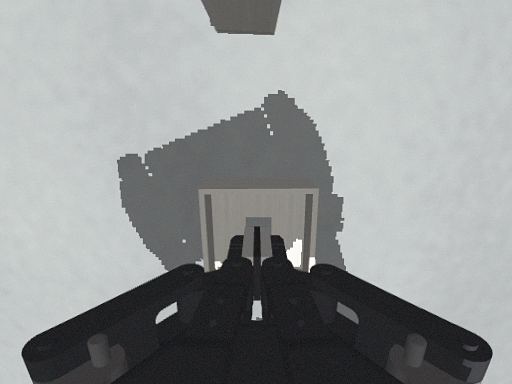

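```bash
python3 - <<'E'
from h import *
im=eyes.get_image("wrist"); P=cloud(im)
s=monitor.get_state();p=s["position"]
print(project(im,[p,p-[0,0,.019],[.456,.271,.005],[.456+.032,.271,.026],[.456-.032,.271+.032,.026],[.456-.032,.271-.032,.026]]).round())
for u,v in((258,222),(245,240),(275,240),(258,205),(258,189),(210,230),(310,230),(205,255),(315,255),(230,270),(218,265),(257,280)):
    print(u,v,P[v,u].round(4),im["color"][v,u])
for n in("side","scene"):
    i=eyes.get_image(n); save(i,n+"1")
    c=i["color"]
    b=(230,300,330,380) if n=="side" else (320,180,400,270)
    cv2.imwrite(f"pics/{n}1z.png",cv2.resize(c[b[1]:b[3],b[0]:b[2],::-1],None,fx=6,fy=6,interpolation=cv2.INTER_CUBIC))
E
```

```text
[[258. 242.]
 [258. 228.]
 [259. 230.]
 [261. 190.]
 [204. 291.]
 [311. 294.]]
258 222 [0.5262 0.2745 0.1671] [101 102 102]
245 240 [0.468  0.2784 0.0458] [105 104 104]
275 240 [0.4646 0.2633 0.0376] [26 28 31]
258 205 [0.4722 0.2721 0.0046] [141 137 132]
258 189 [0.488  0.2727 0.0252] [147 145 139]
210 230 [0.4583 0.3007 0.0132] [94 91 90]
310 230 [0.4647 0.2427 0.0236] [90 89 83]
205 255 [0.4478 0.3018 0.0251] [144 141 137]
315 255 [ 0.4359  0.2322 -0.0008] [105 107 109]
230 270 [0.4685 0.283  0.0736] [34 36 37]
218 265 [0.4294 0.2973 0.0045] [253 252 248]
257 280 [0.4566 0.2723 0.0618] [39 37 37]
```

View pics/side1z.png

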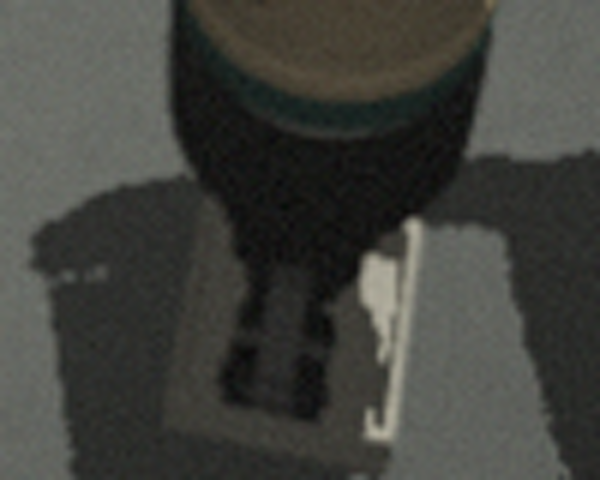

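View pics/scene1z.png

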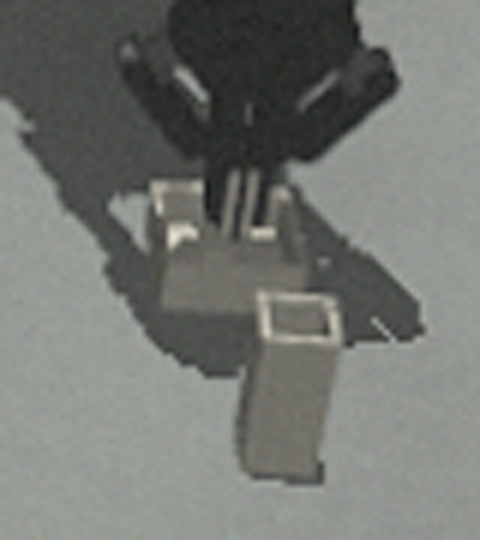

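The fingers closed over the rim, inside the cup, and the cup has not moved. I'll lift, then measure how the fingertip height changes with opening.

send_rows(
  deltas=[
    {"dp":[0,0,0.2],"rotation":[0,0,0]},
    {"dp":[0,0,0.42],"rotation":[0,0,0]},
    {"dp":[0,0,0.42],"rotation":[0,0,0]},
  ],
)

```text
clock: 5.8
position: [0.4596, 0.2731, 0.0779]
ee_rot: [-0.002, 1.0, 0.015, 0.004]
contact_force: [0.4, 0.9, 0.4]
width: -0.0004
```

```bash
cat > tip.py <<'E'
from h import *
import sys
im=eyes.get_image("wrist"); save(im,sys.argv[1]); P=cloud(im)
s=monitor.get_state();p=s["position"]
R=cv2.Rodrigues(np.asarray(im["rvec"]))[0]
z=im["depth"]
# tool frame
w,x,y,zz=s["ee_rot"]
from scipy.spatial.transform import Rotation as Ro
T=Ro.from_quat([x,y,zz,w]).as_matrix()
q=(P-p)@T
m=(z>0)&(z<.3)&(np.abs(q[...,0])<.02)&(np.abs(q[...,1])<.07)&(q[...,2]>-.045)&(P[...,2]>.032)
print(s["position"],s["width"],m.sum())
a=q[m]
for lo in np.arange(-.06,.06,.005):
    k=a[(a[:,1]>=lo)&(a[:,1]<lo+.005)]
    if len(k)>5: print("y %.3f n %d zmax %.4f x %.4f %.4f"%(lo,len(k),np.percentile(k[:,2],98),k[:,0].min(),k[:,0].max()))
E
python3 tip.py w4
```

```text
[0.45863427 0.27260109 0.07628807] 0.0006058011723377521 1955
y -0.020 n 9 zmax -0.0438 x 0.0082 0.0091
y -0.015 n 236 zmax -0.0099 x 0.0078 0.0141
y -0.010 n 281 zmax -0.0085 x 0.0080 0.0140
y -0.005 n 660 zmax -0.0092 x -0.0098 0.0136
y -0.000 n 411 zmax -0.0087 x -0.0091 0.0138
y 0.005 n 225 zmax -0.0096 x 0.0079 0.0140
y 0.010 n 122 zmax -0.0111 x 0.0078 0.0140
y 0.015 n 11 zmax -0.0436 x 0.0081 0.0090
```

send_rows(
  deltas=[
    {"dp":[0,0,0],"rotation":[0,0,0]},
    {"dp":[0,0,0],"rotation":[0,0,0]},
    {"dp":[0,0,0],"rotation":[0,0,0]},
    {"dp":[0,0,0],"rotation":[0,0,0]},
    {"dp":[0,0,0],"rotation":[0,0,0]},
    {"dp":[0,0,0],"rotation":[0,0,0]},
    {"dp":[0,0,0],"rotation":[0,0,0]},
  ],
  fingers=-1,
)

```text
clock: 6.43
position: [0.4565, 0.2716, 0.0736]
ee_rot: [0.0, 1.0, 0.015, -0.0]
contact_force: [-0.4, -1.0, 0.5]
width: 0.083
```

```bash
python3 tip.py w5
```

```text
[0.45653705 0.27165133 0.07370786] 0.0853346643532259 3153
y -0.060 n 45 zmax -0.0252 x 0.0063 0.0081
y -0.055 n 158 zmax -0.0216 x 0.0067 0.0085
y -0.050 n 246 zmax -0.0180 x 0.0108 0.0124
y -0.045 n 1121 zmax -0.0145 x -0.0103 0.0123
y 0.040 n 1227 zmax -0.0145 x -0.0108 0.0126
y 0.045 n 156 zmax -0.0178 x 0.0109 0.0124
y 0.050 n 200 zmax -0.0206 x 0.0069 0.0086
```

```bash
python3 - <<'E'
from h import *
from scipy.spatial.transform import Rotation as Ro
im=eyes.get_image("wrist"); P=cloud(im); s=monitor.get_state();p=s["position"]
w,x,y,zz=s["ee_rot"]; T=Ro.from_quat([x,y,zz,w]).as_matrix()
c=im["color"][:,:,::-1].copy()
for yy in(-.0427,.0427):
  for z in(-.02,-.01,0,.01,.019):
    for xx in (-.011,.011):
      u,v=project(im,[p+T@[xx,yy,z]])[0]; cv2.circle(c,(int(u),int(v)),2,(0,0,255) if z==0 else (0,255,0),-1)
cv2.imwrite("pics/w5o.png",cv2.resize(c[200:384,90:420],None,fx=2.4,fy=2.4))
q=(P-p)@T
for v in range(225,300,6): print(v,[q[v,u].round(3).tolist() for u in(140,155,168)])
print(T@[1,0,0], project(im,[p])) 
E
```

```text
225 [[-0.021, -0.101, 0.074], [-0.021, -0.088, 0.075], [-0.021, -0.076, 0.074]]
231 [[-0.027, -0.102, 0.075], [-0.026, -0.088, 0.074], [-0.026, -0.077, 0.074]]
237 [[-0.032, -0.102, 0.074], [-0.032, -0.089, 0.074], [0.012, -0.044, -0.019]]
243 [[-0.038, -0.103, 0.073], [0.012, -0.048, -0.027], [0.01, -0.043, -0.024]]
249 [[-0.043, -0.103, 0.073], [0.011, -0.047, -0.032], [0.008, -0.043, -0.025]]
255 [[0.007, -0.055, -0.03], [0.011, -0.045, -0.037], [0.005, -0.043, -0.025]]
261 [[0.011, -0.049, -0.043], [0.012, -0.043, -0.043], [0.002, -0.043, -0.026]]
267 [[0.012, -0.047, -0.048], [0.009, -0.043, -0.043], [-0.001, -0.043, -0.027]]
273 [[0.011, -0.046, -0.051], [0.007, -0.043, -0.044], [-0.004, -0.044, -0.027]]
279 [[0.009, -0.046, -0.052], [0.004, -0.043, -0.044], [-0.007, -0.044, -0.027]]
285 [[0.013, -0.041, -0.061], [0.001, -0.043, -0.045], [-0.008, -0.043, -0.03]]
291 [[0.013, -0.04, -0.065], [-0.001, -0.043, -0.046], [-0.087, -0.083, 0.074]]
297 [[0.017, -0.036, -0.073], [0.018, -0.031, -0.074], [-0.093, -0.083, 0.074]]
[ 9.99526480e-01  3.07696185e-02 -2.16484188e-04] [[257.93102484 241.6748383 ]]
```

View pics/w5o.png

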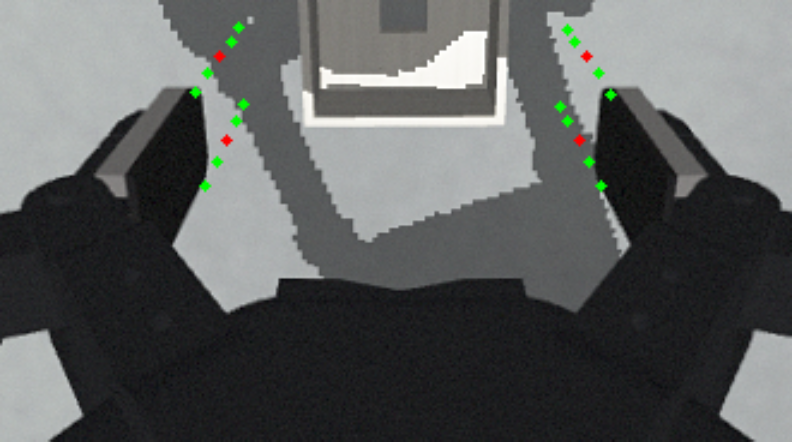

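View pics/w4.png

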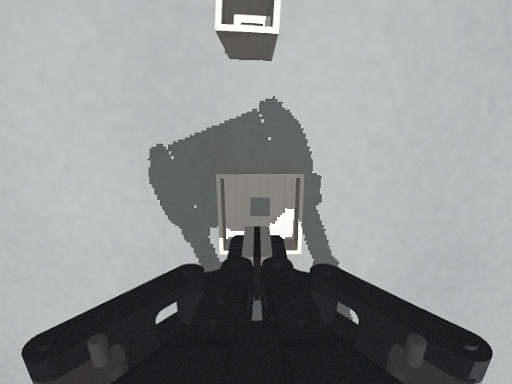

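```bash
python3 - <<'E'
from h import *
s=monitor.get_state();p=s["position"];print(p)
for n in("scene","side"):
    im=eyes.get_image(n); P=cloud(im); c=im["color"]
    q=P.reshape(-1,3); ok=(im["depth"].reshape(-1)>0)&(np.abs(q[:,0]-p[0])<.02)&(np.abs(q[:,1]-p[1])<.07)&(q[:,2]>.03)
    a=q[ok]
    for lo in np.arange(-.065,.065,.005):
        k=a[(a[:,1]-p[1]>=lo)&(a[:,1]-p[1]<lo+.005)]
        if len(k): print(n,"%.3f"%lo,len(k),np.round(np.sort(k[:,2])[:4],4),k[np.argmin(k[:,2]),0].round(3))
    u,v=project(im,[p])[0].astype(int)
    cc=c[:,:,::-1].copy(); 
    for yy in(-.043,.043):
      for dz in(0,.019,-.02): 
        a,b=project(im,[p+[0,yy,dz]])[0].astype(int); cc[b,a]=(0,0,255) if dz==0 else (0,255,0)
    cv2.imwrite(f"pics/{n}2z.png",cv2.resize(cc[max(0,v-60):v+40,u-50:u+50],None,fx=6,fy=6,interpolation=cv2.INTER_NEAREST))
E
```

```text
[0.45654565 0.27168744 0.07378688]
scene -0.065 128 [0.1321 0.1337 0.1391 0.1414] 0.468
scene -0.060 82 [0.1061 0.1082 0.1112 0.1113] 0.465
scene -0.055 64 [0.0954 0.0968 0.0976 0.0983] 0.468
scene -0.050 62 [0.0881 0.0891 0.0898 0.0936] 0.466
scene -0.045 56 [0.0903 0.0964 0.0968 0.0972] 0.468
scene -0.040 61 [0.1385 0.1385 0.1398 0.1399] 0.471
scene -0.035 245 [0.1429 0.1446 0.1483 0.15  ] 0.473
scene -0.030 126 [0.1483 0.1491 0.1491 0.1512] 0.476
scene -0.025 42 [0.1549 0.1597 0.1631 0.1635] 0.476
scene -0.020 28 [0.1529 0.158  0.1608 0.1611] 0.467
scene -0.015 31 [0.147  0.149  0.1505 0.1516] 0.467
scene -0.010 38 [0.1473 0.1473 0.1505 0.1507] 0.466
scene -0.005 36 [0.1473 0.1514 0.1526 0.155 ] 0.466
scene -0.000 41 [0.1502 0.1516 0.1551 0.1556] 0.465
scene 0.005 41 [0.151  0.1511 0.1531 0.1535] 0.471
scene 0.010 39 [0.1479 0.1481 0.1526 0.1561] 0.465
scene 0.015 48 [0.1486 0.1496 0.1506 0.1522] 0.466
scene 0.020 51 [0.1508 0.1563 0.1565 0.1591] 0.464
scene 0.025 75 [0.0302 0.1515 0.1534 0.155 ] 0.448
scene 0.030 132 [0.1461 0.1473 0.1514 0.1529] 0.475
scene 0.035 100 [0.1378 0.1
[... 920 characters left out ...]
 [0.4738 0.4742 0.4743 0.4743] 0.476
side -0.000 168 [0.4735 0.4735 0.4736 0.4737] 0.475
side 0.005 173 [0.4725 0.4727 0.4729 0.473 ] 0.475
side 0.010 182 [0.4705 0.4711 0.4713 0.4713] 0.476
side 0.015 200 [0.1753 0.1757 0.1765 0.1768] 0.473
side 0.020 252 [0.1647 0.1701 0.1705 0.171 ] 0.444
side 0.025 696 [0.1483 0.1495 0.1501 0.1506] 0.449
side 0.030 1920 [0.1497 0.1498 0.1502 0.1509] 0.449
side 0.035 907 [0.1511 0.1523 0.1529 0.153 ] 0.47
side 0.040 296 [0.1487 0.1505 0.1513 0.1513] 0.442
side 0.045 220 [0.1361 0.1364 0.1368 0.1842] 0.442
side 0.050 366 [0.1339 0.1356 0.1872 0.1889] 0.443
side 0.055 673 [0.1699 0.1886 0.1893 0.1895] 0.45
side 0.060 1339 [0.1407 0.145  0.1453 0.1457] 0.442
```

View pics/scene2z.png

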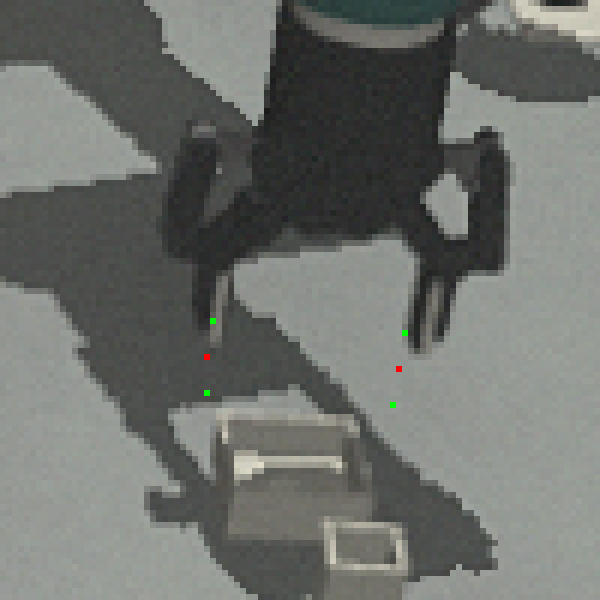

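View pics/side2z.png

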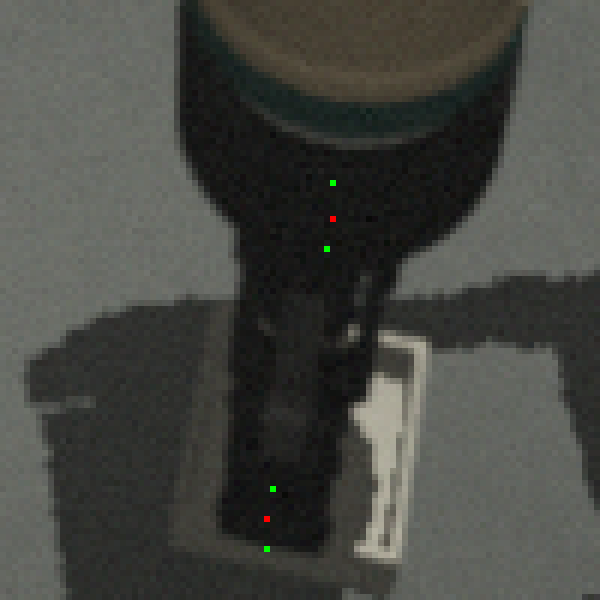

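All three cameras agree that the fingertips and the gripper's body sit about 20 mm further back than the reported TCP implies. So I'll command z about 20 mm lower: a reported z of 0.0035 should put the tips about 10 mm above the shelf.

send_rows(
  deltas=[
    {"dp":[0,0,-0.2],"rotation":[0,0,0]},
    {"dp":[0,0,-0.4],"rotation":[0,0,0]},
    {"dp":[0,0,-0.5],"rotation":[0,0,0]},
    {"dp":[0,0,-0.58],"rotation":[0,0,0]},
    {"dp":[0,0,-0.58],"rotation":[0,0,0]},
  ],
)

```text
clock: 7.05
position: [0.4554, 0.2711, 0.0026]
ee_rot: [0.001, 1.0, 0.015, -0.002]
contact_force: [-0.4, -0.3, -0.2]
width: 0.0854
```

send_rows(
  deltas=[
    {"dp":[0,0,0],"rotation":[0,0,0]},
    {"dp":[0,0,0],"rotation":[0,0,0]},
    {"dp":[0,0,0],"rotation":[0,0,0]},
    {"dp":[0,0,0],"rotation":[0,0,0]},
    {"dp":[0,0,0],"rotation":[0,0,0]},
  ],
  fingers=1,
  grip_force=60,
)

```text
clock: 7.47
position: [0.4576, 0.2722, 0.0055]
ee_rot: [-0.0, 1.0, 0.015, 0.001]
contact_force: [-0.1, -0.9, 4.3]
width: 0.0625
```

```bash
python3 - <<'E'
from h import *
im=eyes.get_image("wrist"); save(im,"w6")
i=eyes.get_image("scene"); cv2.imwrite("pics/s6.png",cv2.resize(i["color"][150:260,310:420,::-1],None,fx=5,fy=5))
s=monitor.get_state();print(s["clock"],s["position"],s["ee_rot"],s["contact_force"],s["width"])
E
```

```text
7.5667 [0.45760769 0.27214604 0.00553459] [-4.52613530e-04  9.99879830e-01  1.54436340e-02  1.27071318e-03] [-0.60140226 -0.02613153  6.32955285] 0.062585662393777
```

View pics/w6.png

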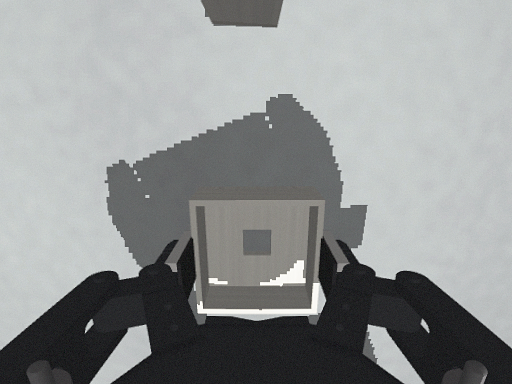

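View pics/s6.png

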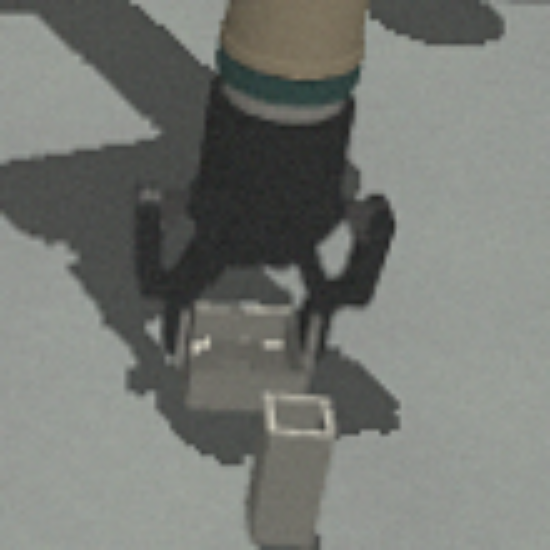

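send_rows(
  deltas=[
    {"dp":[0,0,0.15],"rotation":[0,0,0]},
    {"dp":[0,0,0.4],"rotation":[0,0,0]},
    {"dp":[0,0,0.7],"rotation":[0,0,0]},
    {"dp":[0,0,1],"rotation":[0,0,0]},
    {"dp":[0,0,1],"rotation":[0,0,0]},
  ],
)

```text
clock: 7.98
position: [0.4608, 0.2736, 0.1311]
ee_rot: [-0.003, 1.0, 0.015, 0.006]
contact_force: [1.8, 0.5, -1.2]
width: 0.0625
```

send_rows(
  deltas=[
    {"dp":[0.06,-0.2,0.3],"rotation":[0,0,0.1]},
    {"dp":[0.12,-0.45,0.6],"rotation":[0,0,0.2]},
    {"dp":[0.18,-0.65,0.8],"rotation":[0,0,0.33]},
    {"dp":[0.2,-0.8,0.9],"rotation":[0,0,0.33]},
    {"dp":[0.2,-0.8,0.9],"rotation":[0,0,0.33]},
  ],
)

```text
clock: 8.4
position: [0.483, 0.1728, 0.2356]
ee_rot: [0.001, 0.995, 0.096, 0.004]
contact_force: [-0.1, -0.2, -0.5]
width: 0.0624
```

send_rows(
  deltas=[
    {"dp":[0.06,-0.2,0],"rotation":[0.035,-0.17,0]},
    {"dp":[0.12,-0.45,0],"rotation":[0.07,-0.34,0]},
    {"dp":[0.18,-0.65,0],"rotation":[0.1,-0.51,0]},
    {"dp":[0.2,-0.8,0],"rotation":[0.137,-0.684,0]},
    {"dp":[0.2,-0.8,0],"rotation":[0.137,-0.684,0]},
    {"dp":[0.2,-0.8,0],"rotation":[0.137,-0.684,0]},
  ],
)

```text
clock: 8.9
position: [0.5019, 0.0792, 0.2303]
ee_rot: [-0.018, 0.981, 0.095, 0.171]
contact_force: [0.1, 0.2, -1.6]
width: 0.0625
```

```bash
cat > st.py <<'E'
from h import *
import sys
from scipy.spatial.transform import Rotation as Ro
im=eyes.get_image("wrist"); save(im,sys.argv[1]); P=cloud(im)
s=monitor.get_state();p=s["position"]
w,x,y,z=s["ee_rot"]; T=Ro.from_quat([x,y,z,w]).as_matrix()
print(s["clock"],p.round(4),"toolx",T[:,0].round(3),"y",T[:,1].round(3),"z",T[:,2].round(3),"F",s["contact_force"].round(2),"w",s["width"].round(4))
np.savez("last.npz",P=P,c=im["color"],T=T,p=p,d=im["depth"])
E
python3 st.py w7
```

```text
Traceback (most recent call last):
  File "st.py", line 7, in <module>
    print(s["clock"],p.round(4),"toolx",T[:,0].round(3),"y",T[:,1].round(3),"z",T[:,2].round(3),"F",s["contact_force"].round(2),"w",s["width"].round(4))
                                                                                                                                    ^^^^^^^^^^^^^^^^
AttributeError: 'float' object has no attribute 'round'
```

View pics/w7.png

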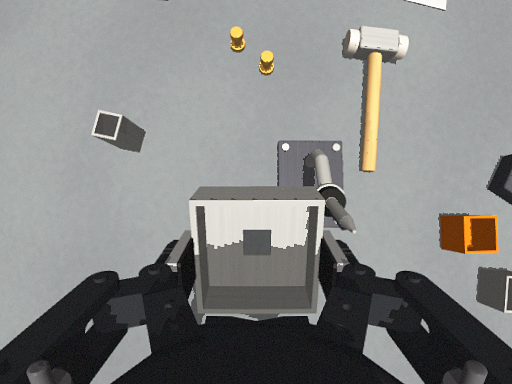

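```bash
sed -i 's/s\["width"\].round(4)/round(float(s["width"]),4)/' st.py; python3 st.py w8; python3 - <<'E'
import numpy as np, cv2
L=np.load("last.npz");P,T,p,d,c=[L[k] for k in("P","T","p","d","c")]
q=(P-p)@T  # tool frame
# cup rim in tool frame
sub=q[185:320,185:330].reshape(-1,3); 
fl=q[215:285,215:300].reshape(-1,3)
print("floor tool z", np.percentile(fl[:,2],[5,25,50,75,95]).round(4))
m=(sub[:,2]>-.03)&(sub[:,2]<-.014)&(np.abs(sub[:,1])<.036)&(np.abs(sub[:,0])<.04)
r=cv2.minAreaRect(sub[m][:,:2].astype(np.float32)*1000); print("rim",r,m.sum(),np.percentile(sub[m][:,2],[10,50,90]).round(4))
# normal of floor
f=fl[np.abs(fl[:,2]-np.median(fl[:,2]))<.004]; u,s,v=np.linalg.svd(f-f.mean(0),full_matrices=False); print("floor normal tool",v[2].round(3))
# prong
pr=P[170:240,310:362].reshape(-1,3); pr=pr[pr[:,2]>.095]
for z in np.arange(.1,.19,.01):
    k=pr[np.abs(pr[:,2]-z)<.005]
    if len(k): print("z%.2f"%z,len(k),k[:,:2].mean(0).round(4),k[:,:2].min(0).round(4),k[:,:2].max(0).round(4))
ba=P[130:240,270:350].reshape(-1,3); ba=ba[np.abs(ba[:,2]-.012)<.004]; print("base",cv2.minAreaRect(ba[:,:2].astype(np.float32)*1000))
E
```

```text
9.0 [0.5047 0.0803 0.232 ] toolx [0.922 0.182 0.341] y [ 0.195 -0.981 -0.001] z [ 0.334  0.068 -0.94 ] F [ 0.36 -0.38 -1.14] w 0.0625
floor tool z [0.0004 0.001  0.0014 0.0019 0.2105]
rim ((-2.240489959716797, -0.035396575927734375), (65.46895599365234, 71.80361938476562), 0.045582257211208344) 4722 [-0.0214 -0.0193 -0.0156]
floor normal tool [-0.     0.001 -1.   ]
z0.10 50 [0.565  0.0183] [0.5595 0.0119] [0.57  0.023]
z0.11 198 [0.5479 0.0141] [ 0.5277 -0.0013] [0.5624 0.0272]
z0.12 291 [0.5484 0.013 ] [ 0.5275 -0.0008] [0.5572 0.025 ]
z0.13 64 [0.5366 0.0145] [0.5241 0.0091] [0.5431 0.0175]
z0.14 76 [0.5334 0.0136] [0.521  0.0085] [0.54   0.0165]
z0.15 76 [0.5301 0.0132] [0.5172 0.0082] [0.5363 0.0164]
z0.16 95 [0.5266 0.0126] [0.5176 0.0064] [0.5327 0.0156]
z0.17 111 [0.5235 0.0112] [0.5177 0.0065] [0.5287 0.0149]
z0.18 44 [0.5194 0.0093] [0.5165 0.0071] [0.5222 0.0121]
base ((571.0390625, 18.372020721435547), (118.56256866455078, 90.8108901977539), 11.54564380645752)
```

```bash
python3 - <<'E'
import numpy as np
L=np.load("last.npz");P,T,p,d,c=[L[k] for k in("P","T","p","d","c")]
q=(P-p)@T
for row in(236,242,248):
    g=q[row,225:290]; bad=np.where(g[:,2]>.01)[0]; print(row,225+bad.min(),225+bad.max(), g[bad.min()-1].round(4), g[bad.max()+1].round(4))
for col in(248,257,266):
    g=q[205:285,col]; bad=np.where(g[:,2]>.01)[0]; print(col,205+bad.min(),205+bad.max(), g[bad.min()-1].round(4), g[bad.max()+1].round(4))
h=np.array([np.nan]*3)
a=np.array([-.3354,-.0670,.9397]); a=np.array([-np.sin(.349)*np.cos(.199),-np.sin(.349)*np.sin(.199),np.cos(.349)])
S=np.array([.5421,.0139,.115]); print("tip",S+.07*a, "a",a,"-toolz",-T[:,2])
E
```

```text
236 243 270 [ 0.0017 -0.0088  0.0014] [0.0012 0.0077 0.0026]
242 243 270 [-0.0018 -0.0089  0.001 ] [-0.0018  0.0077  0.0009]
248 244 269 [-0.0082 -0.0086  0.006 ] [-0.0077  0.0074  0.0051]
248 230 250 [ 0.0061 -0.0054  0.0015] [-0.0105 -0.0057  0.0067]
257 230 250 [ 0.0064 -0.0003  0.0007] [-0.0101 -0.0003  0.0059]
266 230 250 [0.0058 0.0048 0.002 ] [-0.0105  0.0051  0.0067]
tip [0.51863533 0.0091679  0.18078006] a [-0.33520963 -0.06760144  0.93971514] -toolz [-0.33428196 -0.06768884  0.94003925]
```

send_rows(
  deltas=[
    {"dp":[0.02,-0.2,-0.05],"rotation":[0,0,0]},
    {"dp":[0.04,-0.45,-0.1],"rotation":[0,0,0]},
    {"dp":[0.057,-0.605,-0.215],"rotation":[0,0,0]},
    {"dp":[0.057,-0.605,-0.215],"rotation":[0,0,0]},
    {"dp":[0.057,-0.605,-0.215],"rotation":[0,0,0]},
  ],
)

```text
clock: 9.42
position: [0.512, 0.0074, 0.2057]
ee_rot: [-0.018, 0.98, 0.096, 0.172]
contact_force: [-0.7, 0.8, -1.2]
width: 0.0627
```

```bash
python3 st.py w9; python3 - <<'E'
from h import *
for n,b in(("side",(215,140,315,240)),("scene",(210,130,320,240))):
    i=eyes.get_image(n); cv2.imwrite(f"pics/{n}9.png",cv2.resize(i["color"][b[1]:b[3],b[0]:b[2],::-1],None,fx=5,fy=5))
E
```

```text
9.4667 [0.5122 0.0079 0.2063] toolx [0.922 0.183 0.341] y [ 0.195 -0.981 -0.002] z [ 0.334  0.068 -0.94 ] F [-0.72 -1.11 -1.59] w 0.0626
```

View pics/w9.png

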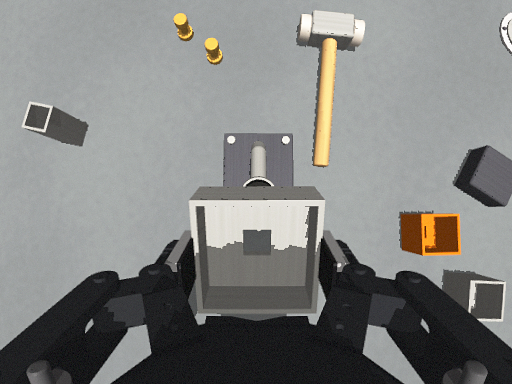

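View pics/side9.png

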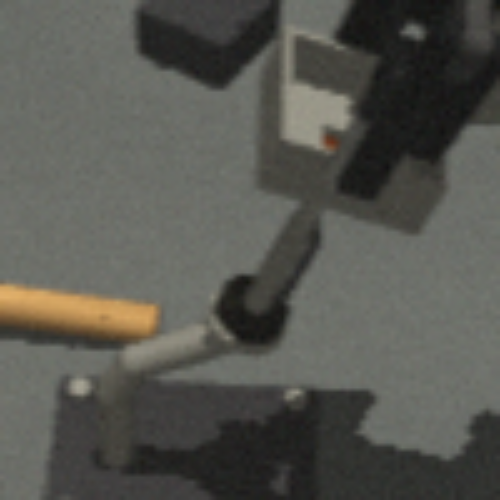

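View pics/scene9.png

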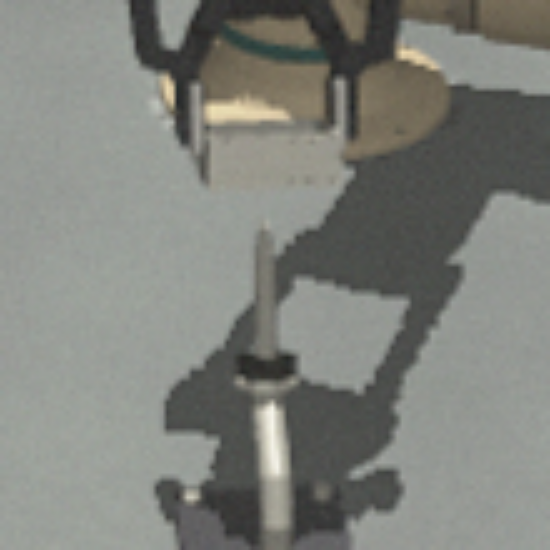

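send_rows(
  deltas=[
    {"dp":[0.035,0.007,-0.098],"rotation":[0,0,0]},
    {"dp":[0.06,0.012,-0.168],"rotation":[0,0,0]},
    {"dp":[0.084,0.017,-0.235],"rotation":[0,0,0]},
    {"dp":[0.084,0.017,-0.235],"rotation":[0,0,0]},
  ],
)

```text
clock: 9.9
position: [0.5208, 0.0102, 0.1766]
ee_rot: [-0.018, 0.98, 0.097, 0.171]
contact_force: [-0.2, -0.2, -1.6]
width: 0.0624
```

```bash
python3 st.py w10; python3 - <<'E'
import cv2
i=cv2.imread("pics/w10.png");cv2.imwrite("pics/w10z.png",cv2.resize(i[180:320,180:335],None,fx=4,fy=4))
E
```

```text
9.95 [0.521  0.0099 0.1773] toolx [0.922 0.184 0.34 ] y [ 0.196 -0.981 -0.002] z [ 0.333  0.068 -0.941] F [-0.83  0.14 -1.02] w 0.0624
```

View pics/w10z.png

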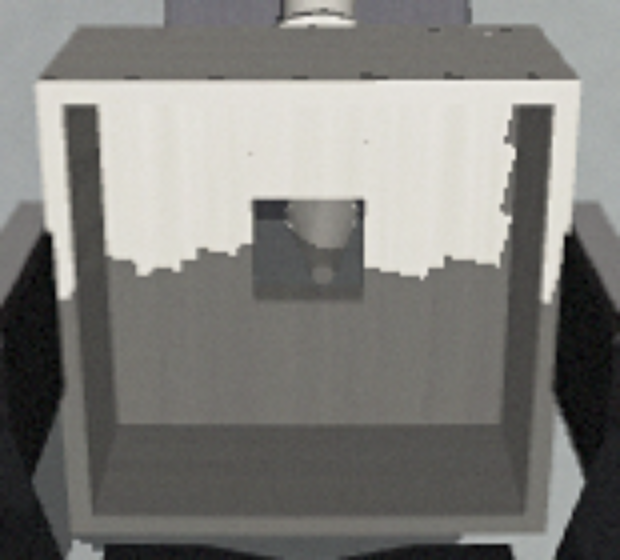

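```bash
python3 - <<'E'
import numpy as np
L=np.load("last.npz");P,T,p,d,c=[L[k] for k in("P","T","p","d","c")]
q=(P-p)@T
for v in range(226,256,2): print(v,[(q[v,u]*1000).round(1).tolist() for u in(246,254,258,261,264,268)])
a=np.array([-.3352,-.0676,.9397]);S=np.array([.5421,.0139,.115]);t=S+.07*a
print("pred tip tool",((t-p)@T*1000).round(1))
E
```

```text
226 [[8.9, -7.0, 1.5], [8.9, -2.5, 1.7], [9.0, -0.2, 1.4], [8.8, 1.5, 1.7], [9.1, 3.1, 1.1], [8.7, 5.4, 2.0]]
228 [[7.3, -7.0, 2.6], [7.4, -2.5, 2.2], [7.5, -0.2, 2.0], [7.0, 1.5, 3.3], [7.7, 3.2, 1.6], [7.4, 5.5, 2.4]]
230 [[-60.0, -13.6, 154.1], [1.5, -2.6, 13.1], [2.3, -0.2, 11.0], [2.1, 1.6, 11.5], [2.1, 3.4, 11.7], [0.3, 6.0, 15.7]]
232 [[-62.5, -13.6, 154.0], [0.6, -2.6, 12.1], [1.5, -0.2, 10.1], [1.9, 1.6, 9.1], [1.8, 3.4, 9.4], [-0.6, 6.0, 14.7]]
234 [[-64.7, -13.6, 153.2], [0.3, -2.6, 9.8], [1.6, -0.2, 6.9], [1.3, 1.6, 7.5], [1.1, 3.4, 8.0], [-1.5, 6.0, 13.8]]
236 [[-71.0, -14.0, 161.4], [-1.2, -2.6, 10.1], [0.5, -0.2, 6.5], [1.0, 1.6, 5.4], [0.8, 3.3, 5.9], [-3.9, 6.1, 16.1]]
238 [[-74.6, -14.1, 163.5], [-1.2, -2.5, 7.4], [0.8, -0.2, 3.2], [0.6, 1.5, 3.5], [0.6, 3.3, 3.7], [-74.3, 12.5, 162.9]]
240 [[-75.8, -14.0, 160.5], [-1.9, -2.5, 6.2], [0.1, -0.2, 2.0], [0.3, 1.5, 1.6], [-0.2, 3.3, 2.6], [-76.2, 12.4, 161.4]]
242 [[-77.5, -14.0, 158.7], [-78.5, -4.4, 160.7], [-0.1, -0.2, -0.1], [-0.1, 1.5, -0.3], [-1.1, 3.2, 1.9], [-78.4, 12.4, 160.5]]
244 [[-80.8, -14.0, 159.8], [-81.0, -4.4, 160.4], [-0.8, -0.2, -1.3], [-0.8, 1.5, -1.3], [-1.3, 3.2, -0.3], [-80.6, 12.4, 159.5]]
246 [[-83.5, -14.1, 159.9], [-82.6, -4.4, 158.3], [-0.8, -0.2, -3.9], [-0.3, 1.4, -4.8], [-3.1, 3.2, 0.8], [-83.7, 12.5, 160.4]]
248 [[-84.2, -13.9, 156.1], [-85.0, -4.4, 157.8], [-1.9, -0.2, -4.0], [-1.9, 1.5, -4.1], [-85.2, 7.6, 158.2], [-84.8, 12.4, 157.3]]
250 [[-87.2, -14.0, 156.9], [-86.9, -4.4, 156.4], [-87.7, 0.4, 157.8], [-3.3, 1.5, -3.7], [-87.4, 7.6, 157.3], [-87.3, 12.4, 157.1]]
252 [[-9.5, -7.3, 5.6], [-9.1, -2.5, 4.9], [-9.0, -0.2, 4.7], [-9.6, 1.6, 5.9], [-9.2, 3.4, 5.2], [-9.1, 5.8, 4.9]]
254 [[-9.4, -7.2, 2.9], [-9.0, -2.5, 2.3], [-9.7, -0.2, 3.5], [-9.0, 1.6, 2.3], [-9.6, 3.4, 3.3], [-9.1, 5.7, 2.4]]
pred tip tool [-1.1  0.3 -4.1]
```

send_rows(
  deltas=[
    {"dp":[-0.008,-0.019,-0.004],"rotation":[0,0,0]},
    {"dp":[0.005,-0.017,-0.04],"rotation":[0,0,0]},
    {"dp":[0.027,-0.013,-0.1],"rotation":[0,0,0]},
    {"dp":[0.048,-0.008,-0.16],"rotation":[0,0,0]},
    {"dp":[0.06,-0.005,-0.2],"rotation":[0,0,0]},
    {"dp":[0.06,-0.005,-0.2],"rotation":[0,0,0]},
  ],
)

```text
clock: 10.45
position: [0.5274, 0.0088, 0.1522]
ee_rot: [-0.018, 0.98, 0.096, 0.171]
contact_force: [-0.2, 0.7, -2.3]
width: 0.0624
```

```bash
python3 st.py w11; python3 - <<'E'
import cv2
i=cv2.imread("pics/w11.png");cv2.imwrite("pics/w11z.png",cv2.resize(i[180:320,180:335],None,fx=4,fy=4))
E
```

```text
10.5 [0.5277 0.0088 0.1528] toolx [0.923 0.183 0.339] y [ 0.195 -0.981 -0.002] z [ 0.332  0.068 -0.941] F [-1.23 -0.81 -2.51] w 0.0624
```

View pics/w11z.png

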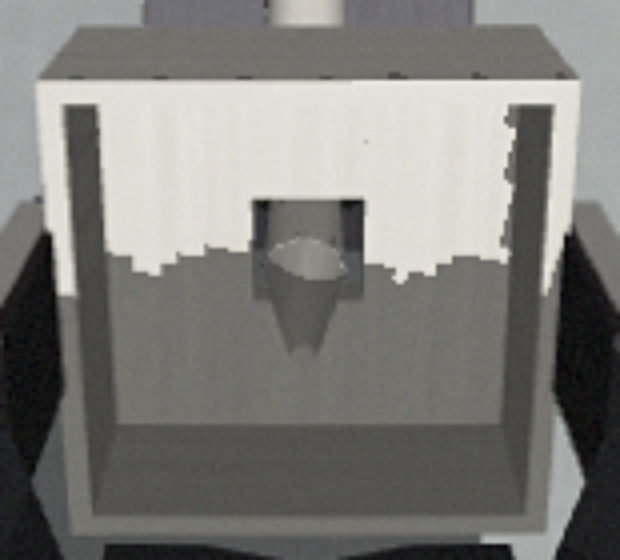

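send_rows(
  deltas=[
    {"dp":[0.02,0.004,-0.055],"rotation":[0,0,0]},
    {"dp":[0.039,0.008,-0.11],"rotation":[0,0,0]},
    {"dp":[0.059,0.012,-0.165],"rotation":[0,0,0]},
    {"dp":[0.07,0.014,-0.195],"rotation":[0,0,0]},
    {"dp":[0.07,0.014,-0.195],"rotation":[0,0,0]},
    {"dp":[0.07,0.014,-0.195],"rotation":[0,0,0]},
  ],
)

```text
clock: 11.0
position: [0.5368, 0.0104, 0.1303]
ee_rot: [-0.017, 0.98, 0.096, 0.172]
contact_force: [-1.7, 0.1, -2.1]
width: 0.0627
```

```bash
python3 st.py w12; cat > side.py <<'E'
from h import *
import sys
for n,b in(("side",(215,140,315,240)),("scene",(210,130,320,240))):
    i=eyes.get_image(n); cv2.imwrite(f"pics/{n}{sys.argv[1]}.png",cv2.resize(i["color"][b[1]:b[3],b[0]:b[2],::-1],None,fx=5,fy=5))
E
python3 side.py 12
```

```text
11.05 [0.5369 0.0103 0.1306] toolx [0.922 0.183 0.341] y [ 0.195 -0.981 -0.001] z [ 0.334  0.067 -0.94 ] F [-0.71 -0.53 -3.55] w 0.0627
```

View pics/side12.png

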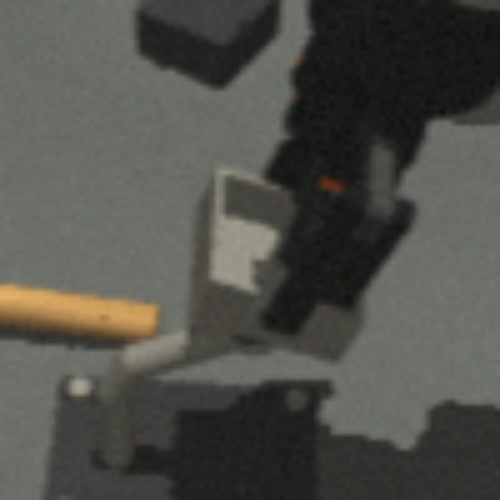

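send_rows(
  deltas=[
    {"dp":[0.006,0.001,-0.016],"rotation":[0,0,0]},
    {"dp":[0.011,0.002,-0.031],"rotation":[0,0,0]},
    {"dp":[0.017,0.003,-0.047],"rotation":[0,0,0]},
    {"dp":[0.017,0.003,-0.047],"rotation":[0,0,0]},
  ],
)

```text
clock: 11.48
position: [0.5391, 0.0106, 0.1249]
ee_rot: [-0.017, 0.98, 0.096, 0.172]
contact_force: [-2.0, -0.5, -2.9]
width: 0.0628
```

send_rows(
  deltas=[
    {"dp":[0.003,0.0006,-0.008],"rotation":[0,0,0]},
    {"dp":[0.006,0.001,-0.016],"rotation":[0,0,0]},
    {"dp":[0.006,0.001,-0.016],"rotation":[0,0,0]},
  ],
)

```text
clock: 11.73
position: [0.5399, 0.0107, 0.1232]
ee_rot: [-0.017, 0.98, 0.096, 0.173]
contact_force: [-1.6, -0.2, -3.0]
width: 0.0622
```

send_rows(
  deltas=[
    {"dp":[0.003,0.0006,-0.008],"rotation":[0,0,0]},
    {"dp":[0.003,0.0006,-0.008],"rotation":[0,0,0]},
  ],
)

```text
clock: 11.9
position: [0.5402, 0.0107, 0.1222]
ee_rot: [-0.017, 0.98, 0.096, 0.173]
contact_force: [-1.4, -0.6, -4.3]
width: 0.0626
```

send_rows(
  deltas=[
    {"dp":[0.0014,0.0003,-0.004],"rotation":[0,0,0]},
    {"dp":[0.0014,0.0003,-0.004],"rotation":[0,0,0]},
  ],
)

```text
clock: 12.07
position: [0.5404, 0.0108, 0.1219]
ee_rot: [-0.017, 0.98, 0.096, 0.173]
contact_force: [-1.4, -0.0, -2.2]
width: 0.0621
```

send_rows(
  deltas=[
    {"dp":[0.0014,0.0003,-0.004],"rotation":[0,0,0]},
    {"dp":[0.0014,0.0003,-0.004],"rotation":[0,0,0]},
  ],
)

```text
clock: 12.23
position: [0.5406, 0.0108, 0.1214]
ee_rot: [-0.017, 0.98, 0.096, 0.173]
contact_force: [-2.4, -1.1, -1.8]
width: 0.0626
```

send_rows(
  deltas=[
    {"dp":[0.0014,0.0003,-0.004],"rotation":[0,0,0]},
    {"dp":[0.0014,0.0003,-0.004],"rotation":[0,0,0]},
  ],
)

```text
clock: 12.4
position: [0.5407, 0.0109, 0.1209]
ee_rot: [-0.017, 0.98, 0.096, 0.173]
contact_force: [-1.8, 0.1, -2.3]
width: 0.0623
```

send_rows(
  deltas=[
    {"dp":[0.0014,0.0003,-0.004],"rotation":[0,0,0]},
    {"dp":[0.0014,0.0003,-0.004],"rotation":[0,0,0]},
  ],
)

```text
clock: 12.57
position: [0.5408, 0.0109, 0.1206]
ee_rot: [-0.017, 0.98, 0.096, 0.173]
contact_force: [-3.8, -1.0, 0.9]
width: 0.0622
```

```bash
python3 st.py w13; python3 side.py 13; python3 - <<'E'
import numpy as np
L=np.load("last.npz");P,T,p,d,c=[L[k] for k in("P","T","p","d","c")]
q=(P-p)@T; fl=q[215:285,215:300].reshape(-1,3); print(np.percentile(fl[:,2],[25,50,75]).round(4))
from rig import monitor
s=monitor.get_state(); print(s["moment"],s["effort"])
E
```

```text
12.6167 [0.5408 0.0109 0.1206] toolx [0.922 0.183 0.342] y [ 0.195 -0.981 -0.   ] z [ 0.335  0.067 -0.94 ] F [-3.85  0.38 -0.26] w 0.0623
[0.0004 0.0011 0.0015]
[-0.20198004  0.7066176   0.003466  ] [ 3.77001269e-01 -3.07341599e+01 -2.26121092e+01  9.77312252e-01
 -2.60480583e+00  1.12350278e-04]
```

View pics/side13.png

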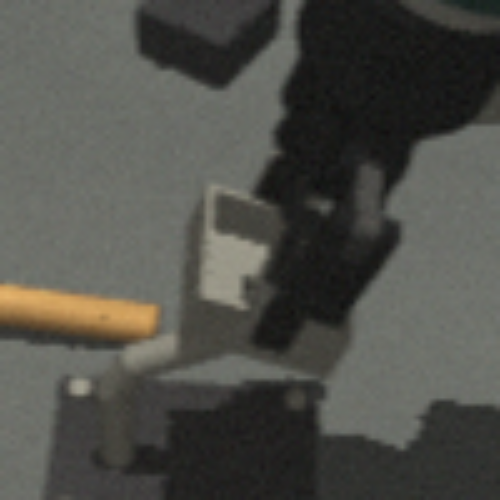

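View pics/w13.png

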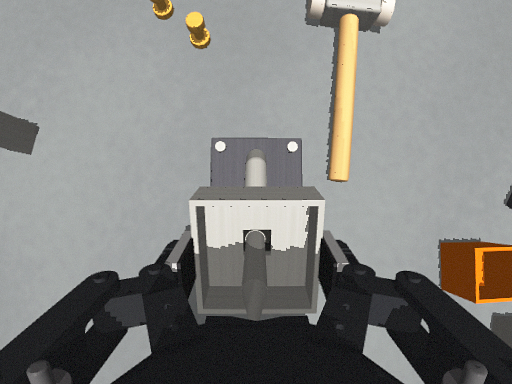

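send_rows(
  deltas=[
    {"dp":[0.0014,0.0003,-0.004],"rotation":[0,0,0]},
    {"dp":[0.0014,0.0003,-0.004],"rotation":[0,0,0]},
  ],
)

```text
clock: 12.88
position: [0.5409, 0.0109, 0.1204]
ee_rot: [-0.017, 0.98, 0.096, 0.173]
contact_force: [-6.5, -1.1, 4.6]
width: 0.0625
```

send_rows(
  deltas=[
    {"dp":[0.0014,0.0003,-0.004],"rotation":[0,0,0]},
    {"dp":[0.0014,0.0003,-0.004],"rotation":[0,0,0]},
  ],
)

```text
clock: 13.05
position: [0.541, 0.0109, 0.1202]
ee_rot: [-0.017, 0.98, 0.097, 0.173]
contact_force: [-8.2, -2.8, 7.6]
width: 0.0626
```

send_rows(
  deltas=[
    {"dp":[0.0011,0.0002,-0.003],"rotation":[0,0,0]},
    {"dp":[0.0011,0.0002,-0.003],"rotation":[0,0,0]},
    {"dp":[0.0011,0.0002,-0.003],"rotation":[0,0,0]},
    {"dp":[0.0011,0.0002,-0.003],"rotation":[0,0,0]},
    {"dp":[0.0011,0.0002,-0.003],"rotation":[0,0,0]},
  ],
)

```text
clock: 13.47
position: [0.541, 0.011, 0.1201]
ee_rot: [-0.017, 0.98, 0.097, 0.173]
contact_force: [-8.9, -1.0, 8.3]
width: 0.0623
```

```bash
python3 st.py w14; python3 st.py w14
```

```text
13.5167 [0.541  0.0109 0.1201] toolx [0.922 0.183 0.342] y [ 0.195 -0.981 -0.   ] z [ 0.336  0.067 -0.94 ] F [-8.78 -1.79  9.09] w 0.0625
13.5667 [0.5411 0.0109 0.1202] toolx [0.922 0.183 0.342] y [ 0.195 -0.981 -0.   ] z [ 0.336  0.067 -0.94 ] F [-8.72 -0.99  8.07] w 0.0623
```

send_rows(
  deltas=[
    {"dp":[0.0011,0.0002,-0.003],"rotation":[0,0,0]},
    {"dp":[0.0011,0.0002,-0.003],"rotation":[0,0,0]},
    {"dp":[0.0011,0.0002,-0.003],"rotation":[0,0,0]},
    {"dp":[0.0011,0.0002,-0.003],"rotation":[0,0,0]},
    {"dp":[0.0011,0.0002,-0.003],"rotation":[0,0,0]},
  ],
)

```text
clock: 13.98
position: [0.5411, 0.011, 0.12]
ee_rot: [-0.017, 0.98, 0.097, 0.173]
contact_force: [-9.8, -1.6, 11.1]
width: 0.0626
```

```bash
python3 st.py w15; python3 side.py 15;python3 - <<'E'
import numpy as np
L=np.load("last.npz");P,T,p,d,c=[L[k] for k in("P","T","p","d","c")]
q=(P-p)@T
# floor and prong tip in tool frame
fl=q[215:285,205:235].reshape(-1,3); print("floor",np.percentile(fl[:,2],[25,50,75]).round(4))
for v in range(232,320,6): print(v,[(q[v,u]*1000).round(1).tolist() for u in(250,256,262)])
E
```

```text
14.0333 [0.5411 0.0109 0.12  ] toolx [0.922 0.183 0.342] y [ 0.195 -0.981  0.   ] z [ 0.336  0.067 -0.94 ] F [-10.76  -2.08  12.03] w 0.0621
floor [0.0006 0.001  0.0015]
232 [[3.2, -4.6, 6.4], [4.3, -1.1, 4.1], [3.7, 2.4, 5.3]]
238 [[4.0, -4.4, -3.5], [4.2, -1.1, -3.9], [2.1, 2.3, 0.5]]
244 [[3.8, -4.2, -10.5], [4.4, -1.0, -11.6], [2.2, 2.2, -7.1]]
250 [[3.9, -4.0, -17.3], [4.0, -1.0, -17.7], [3.6, 2.0, -16.8]]
256 [[3.8, -3.9, -23.3], [4.5, -1.0, -24.7], [2.6, 2.0, -21.1]]
262 [[3.1, -3.8, -27.9], [3.8, -1.0, -29.1], [3.2, 1.8, -28.0]]
268 [[3.7, -3.6, -34.1], [4.5, -0.9, -35.4], [3.2, 1.7, -33.3]]
274 [[4.8, -3.5, -40.8], [4.4, -0.9, -40.1], [1.5, 1.7, -35.6]]
280 [[4.2, -3.4, -44.3], [4.0, -0.9, -44.0], [2.9, 1.6, -42.3]]
286 [[3.9, -3.3, -48.1], [3.6, -0.9, -47.7], [2.5, 1.5, -46.0]]
292 [[2.8, -3.2, -50.4], [3.1, -0.9, -50.8], [1.9, 1.5, -49.2]]
298 [[2.0, -3.2, -53.1], [1.3, -0.9, -52.2], [1.3, 1.4, -52.2]]
304 [[1.3, -3.1, -55.8], [1.8, -0.9, -56.4], [0.5, 1.4, -54.7]]
310 [[0.6, -3.1, -58.3], [1.4, -0.9, -59.3], [-0.4, 1.4, -57.0]]
316 [[-0.3, -3.0, -60.4], [1.2, -0.8, -62.2], [-121.7, 4.5, 83.7]]
```

View pics/scene15.png

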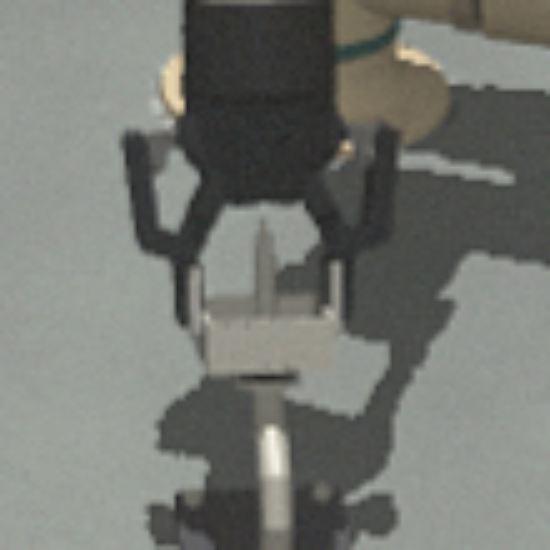

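send_rows(
  deltas=[
    {"dp":[0,0,0],"rotation":[0,0,0]},
    {"dp":[0,0,0],"rotation":[0,0,0]},
    {"dp":[0,0,0],"rotation":[0,0,0]},
    {"dp":[0,0,0],"rotation":[0,0,0]},
    {"dp":[0,0,0],"rotation":[0,0,0]},
  ],
  fingers=-1,
)

```text
clock: 14.55
position: [0.5421, 0.011, 0.1189]
ee_rot: [-0.017, 0.98, 0.096, 0.173]
contact_force: [-0.4, 0.1, 0.1]
width: 0.0853
```

send_rows(
  deltas=[
    {"dp":[-0.03,-0.006,0.08],"rotation":[0,0,0]},
    {"dp":[-0.09,-0.018,0.25],"rotation":[0,0,0]},
    {"dp":[-0.17,-0.035,0.48],"rotation":[0,0,0]},
    {"dp":[-0.25,-0.05,0.7],"rotation":[0,0,0]},
    {"dp":[-0.3,-0.06,0.84],"rotation":[0,0,0]},
    {"dp":[-0.3,-0.06,0.84],"rotation":[0,0,0]},
  ],
)

```text
clock: 15.05
position: [0.5074, 0.0033, 0.2241]
ee_rot: [-0.016, 0.979, 0.096, 0.177]
contact_force: [1.6, -0.5, 0.6]
width: 0.0855
```

```bash
python3 st.py w16; python3 side.py 16
```

```text
15.1 [0.5067 0.0035 0.2219] toolx [0.92  0.183 0.346] y [ 0.194 -0.981  0.002] z [ 0.34   0.066 -0.938] F [-0.83  0.9  -0.46] w 0.0855
```

View pics/w16.png

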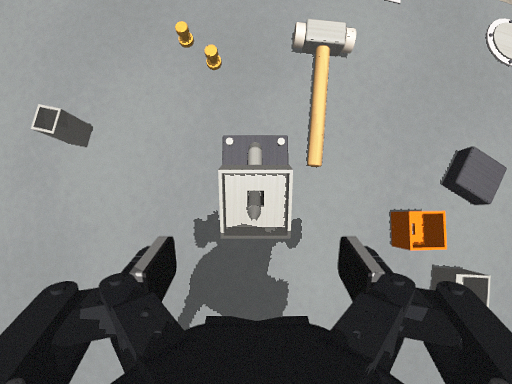

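View pics/side16.png

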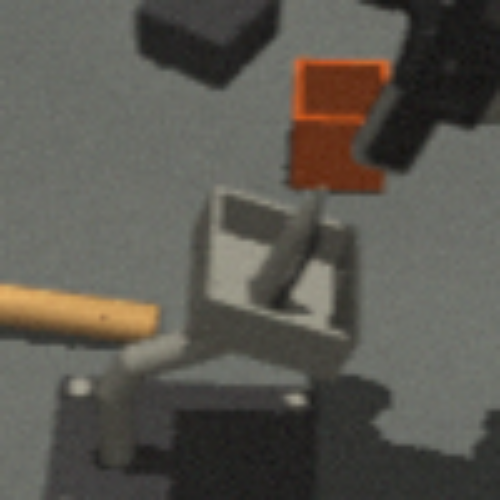

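send_rows(
  deltas=[
    {"dp":[-0.03,-0.25,0.1],"rotation":[0,0,0]},
    {"dp":[-0.06,-0.5,0.1],"rotation":[-0.035,0.17,0]},
    {"dp":[-0.09,-0.785,0.1],"rotation":[-0.07,0.34,0]},
    {"dp":[-0.09,-0.785,0.1],"rotation":[-0.07,0.34,0]},
  ],
)

```text
clock: 15.53
position: [0.4979, -0.0956, 0.2308]
ee_rot: [-0.006, 0.992, 0.096, 0.086]
contact_force: [0.4, -0.1, 1.0]
width: 0.0856
```

send_rows(
  deltas=[
    {"dp":[-0.03,-0.25,0],"rotation":[0,0,0]},
    {"dp":[-0.06,-0.5,0],"rotation":[-0.033,0.17,0]},
    {"dp":[-0.09,-0.785,0],"rotation":[-0.067,0.344,0]},
    {"dp":[-0.09,-0.785,0],"rotation":[-0.067,0.344,0]},
  ],
)

```text
clock: 15.87
position: [0.4865, -0.1897, 0.2291]
ee_rot: [0.001, 0.995, 0.097, -0.002]
contact_force: [1.0, -0.6, 0.8]
width: 0.0856
```

send_rows(
  deltas=[
    {"dp":[-0.03,-0.25,0],"rotation":[0,0,0]},
    {"dp":[-0.06,-0.5,0],"rotation":[0,0,0]},
    {"dp":[-0.09,-0.785,-0.2],"rotation":[0,0,0]},
    {"dp":[-0.09,-0.785,-0.2],"rotation":[0,0,0]},
    {"dp":[-0.09,-0.785,-0.2],"rotation":[0,0,0]},
  ],
)

```text
clock: 16.28
position: [0.4719, -0.2787, 0.2042]
ee_rot: [-0.002, 0.995, 0.097, -0.002]
contact_force: [0.3, 0.6, 0.1]
width: 0.0856
```

```bash
python3 st.py w17; python3 - <<'E'
from h import *
im=eyes.get_image("wrist");P=cloud(im)
for d in models.find_in("middle_mid",im)[:3]:
    print(np.round(d["box"]),d["score"],rim(im,P,d["box"],.048))
E
```

```text
16.3333 [ 0.4725 -0.2779  0.2054] toolx [ 0.981  0.194 -0.002] y [ 0.194 -0.981 -0.004] z [-0.003  0.004 -1.   ] F [0.37 1.03 0.48] w 0.0855
[178.  76. 235. 123.] 0.63 (array([ 544.1, -205.5]), array([48.1, 49.6]), 12.6, 587)
```

View pics/w17.png

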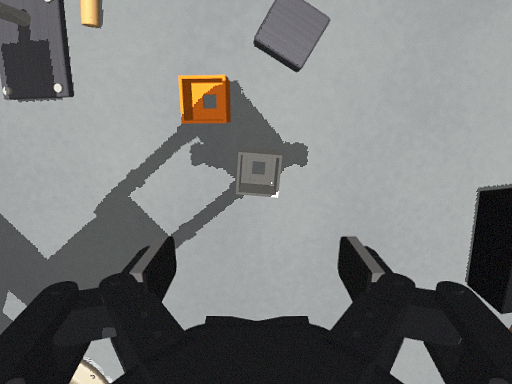

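```bash
python3 - <<'E'
from h import *
im=eyes.get_image("wrist");P=cloud(im)
print(rim(im,P,[236,150,283,198],.048))
s=monitor.get_state();print(s["position"],s["ee_rot"])
E
```

```text
(array([ 476.9, -277.7]), array([48.3, 48.1]), 6.5, 501)
[ 0.4734565  -0.27751369  0.2075758 ] [-3.08002265e-04  9.95144137e-01  9.84277175e-02  1.89857518e-04]
```

send_rows(
  deltas=[
    {"dp":[0.025,0,-0.3],"rotation":[0,0,-0.168]},
    {"dp":[0.025,0,-0.6],"rotation":[0,0,-0.168]},
    {"dp":[0.025,0,-0.9],"rotation":[0,0,-0.168]},
    {"dp":[0.025,0,-0.9],"rotation":[0,0,-0.168]},
    {"dp":[0.025,0,-0.9],"rotation":[0,0,-0.168]},
  ],
)

```text
clock: 16.9
position: [0.4755, -0.2771, 0.099]
ee_rot: [-0.001, 0.998, 0.057, -0.001]
contact_force: [0.3, -0.3, -0.1]
width: 0.0849
```

```bash
python3 st.py w18; python3 st.py w18;python3 - <<'E'
from h import *
im=eyes.get_image("wrist");P=cloud(im)
q,c=inbox(P,im,[190,100,330,300],0)
t=q[(np.abs(q[:,2]-.048)<.004)&(np.abs(q[:,0]-.4765)<.04)&(np.abs(q[:,1]+.278)<.04)]
print(cv2.minAreaRect(t[:,:2].astype(np.float32)*1000),len(t))
E
```

```text
16.95 [ 0.477  -0.2785  0.1008] toolx [0.994 0.113 0.001] y [ 0.113 -0.994  0.001] z [ 0.001 -0.001 -1.   ] F [ 0.01 -0.48  0.73] w 0.0853
17.0 [ 0.4778 -0.2793  0.1019] toolx [0.994 0.113 0.003] y [ 0.113 -0.994  0.003] z [ 0.003 -0.002 -1.   ] F [ 0.31 -0.77  0.13] w 0.0852
((476.7148742675781, -277.8897399902344), (48.752376556396484, 48.166046142578125), 6.540984153747559) 1113
```

View pics/w18.png

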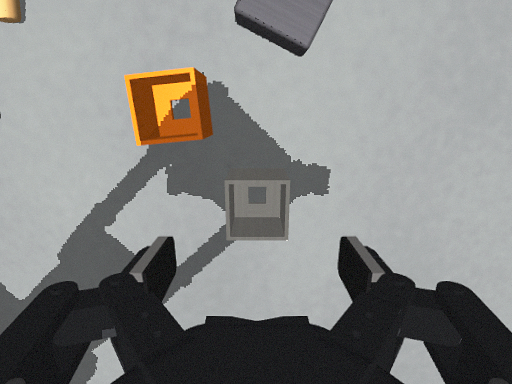

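send_rows(
  deltas=[
    {"dp":[0,0,-0.2],"rotation":[0,0,0]},
    {"dp":[0,0,-0.4],"rotation":[0,0,0]},
    {"dp":[0,0,-0.55],"rotation":[0,0,0]},
    {"dp":[0,0,-0.64],"rotation":[0,0,0]},
    {"dp":[0,0,-0.64],"rotation":[0,0,0]},
    {"dp":[0,0,-0.64],"rotation":[0,0,0]},
  ],
)

```text
clock: 17.55
position: [0.4772, -0.2796, 0.0243]
ee_rot: [0.001, 0.998, 0.056, 0.001]
contact_force: [-0.3, 0.1, 0.4]
width: 0.0853
```

send_rows(
  deltas=[
    {"dp":[0,0,0],"rotation":[0,0,0]},
    {"dp":[0,0,0],"rotation":[0,0,0]},
    {"dp":[0,0,0],"rotation":[0,0,0]},
    {"dp":[0,0,0],"rotation":[0,0,0]},
    {"dp":[0,0,0],"rotation":[0,0,0]},
    {"dp":[0,0,0],"rotation":[0,0,0]},
    {"dp":[0,0,0],"rotation":[0,0,0]},
  ],
  fingers=1,
  grip_force=60,
)

```text
clock: 18.13
position: [0.4771, -0.2795, 0.0243]
ee_rot: [0.001, 0.998, 0.056, 0.001]
contact_force: [-0.2, -0.1, 6.5]
width: 0.0469
```

```bash
python3 st.py w19
```

```text
18.1833 [ 0.4771 -0.2795  0.0243] toolx [0.994 0.112 0.002] y [ 0.112 -0.994  0.002] z [ 0.002 -0.002 -1.   ] F [-0.1   0.57  6.1 ] w 0.0472
```

View pics/w19.png

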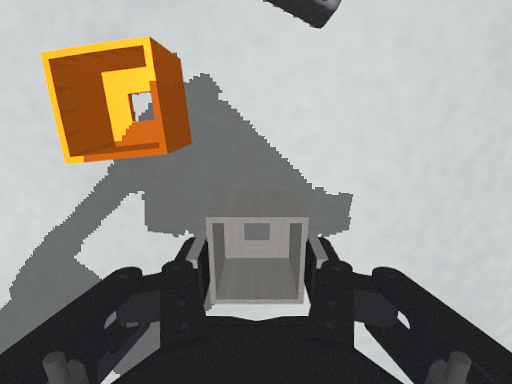

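send_rows(
  deltas=[
    {"dp":[0,0,0.15],"rotation":[0,0,0]},
    {"dp":[0,0,0.4],"rotation":[0,0,0]},
    {"dp":[0,0,0.7],"rotation":[0,0,0]},
    {"dp":[0,0,1],"rotation":[0,0,0]},
  ],
)

```text
clock: 18.52
position: [0.4754, -0.2782, 0.1437]
ee_rot: [-0.001, 0.998, 0.056, -0.001]
contact_force: [0.4, -1.2, -0.9]
width: 0.0468
```

send_rows(
  deltas=[
    {"dp":[0.03,0.15,0.3],"rotation":[0,0,0.06]},
    {"dp":[0.06,0.35,0.6],"rotation":[0,0,0.12]},
    {"dp":[0.1,0.6,0.8],"rotation":[0,0,0.175]},
    {"dp":[0.1,0.7,0.8],"rotation":[0,0,0.175]},
  ],
)

```text
clock: 18.85
position: [0.4912, -0.1931, 0.2451]
ee_rot: [0.002, 0.995, 0.101, 0.005]
contact_force: [0.2, -0.9, -0.2]
width: 0.0468
```

send_rows(
  deltas=[
    {"dp":[0.03,0.2,0],"rotation":[0.035,-0.17,0]},
    {"dp":[0.06,0.45,0],"rotation":[0.07,-0.34,0]},
    {"dp":[0.1,0.7,0],"rotation":[0.1,-0.51,0]},
    {"dp":[0.1,0.84,0],"rotation":[0.137,-0.684,0]},
    {"dp":[0.1,0.84,0],"rotation":[0.137,-0.684,0]},
    {"dp":[0.1,0.84,0],"rotation":[0.137,-0.684,0]},
    {"dp":[0.1,0.84,0],"rotation":[0.137,-0.684,0]},
  ],
)

```text
clock: 19.43
position: [0.5003, -0.0947, 0.2389]
ee_rot: [-0.016, 0.98, 0.098, 0.173]
contact_force: [1.1, 0.6, -0.7]
width: 0.0469
```

```bash
python3 st.py w20;  python3 st.py w20; python3 - <<'E'
import numpy as np
L=np.load("last.npz");P,T,p,d,c=[L[k] for k in("P","T","p","d","c")]
q=(P-p)@T
for v in range(200,300,3): print(v,[(q[v,u]*1000).round(1).tolist() for u in(240,250,257,265)])
for v in (225,232):print([(u,(q[v,u]*1000).round(1).tolist()) for u in range(236,280,3)])
E
```

```text
19.4833 [ 0.501  -0.0951  0.2391] toolx [0.921 0.186 0.342] y [ 0.198 -0.98   0.002] z [ 0.335  0.066 -0.94 ] F [ 0.97 -0.56 -0.26] w 0.0469
19.5333 [ 0.5012 -0.0951  0.2392] toolx [0.921 0.186 0.342] y [ 0.197 -0.98   0.002] z [ 0.335  0.066 -0.94 ] F [ 0.98 -0.32 -1.23] w 0.0467
200 [[23.7, -10.1, 3.0], [23.7, -4.5, 3.0], [23.7, -0.7, 2.9], [23.7, 3.8, 3.2]]
203 [[23.6, -9.8, -2.0], [23.8, -4.4, -2.6], [24.1, -0.7, -3.6], [23.7, 3.6, -2.4]]
206 [[23.7, -9.5, -7.5], [23.7, -4.3, -7.3], [23.3, -0.7, -6.2], [24.0, 3.5, -8.3]]
209 [[23.6, -9.2, -11.8], [23.5, -4.2, -11.4], [23.9, -0.7, -12.6], [23.5, 3.4, -11.5]]
212 [[23.6, -8.9, -16.4], [23.7, -4.1, -16.6], [23.6, -0.7, -16.2], [23.8, 3.2, -16.7]]
215 [[24.0, -8.6, -21.5], [23.4, -4.0, -19.9], [24.1, -0.7, -21.8], [23.6, 3.1, -20.5]]
218 [[22.9, -8.6, -22.7], [23.0, -3.9, -22.9], [23.1, -0.6, -23.1], [23.0, 3.1, -22.7]]
221 [[21.4, -8.6, -22.6], [21.8, -3.9, -23.6], [21.5, -0.6, -22.7], [21.9, 3.1, -23.7]]
224 [[2.4, -11.4, 20.1], [-81.7, -10.6, 225.3], [-81.4, -0.6, 224.8], [-82.0, 10.9, 226.1]]
227 [[0.6, -11.4, 19.5], [-85.8, -10.
[... 2342 characters left out ...]
]), (251, [-82.5, -9.1, 223.7]), (254, [-82.4, -4.9, 223.4]), (257, [-82.9, -0.6, 224.7]), (260, [-83.3, 3.7, 225.7]), (263, [-83.0, 8.0, 224.9]), (266, [-82.4, 12.3, 223.6]), (269, [1.6, 7.0, 20.4]), (272, [1.7, 8.9, 20.2]), (275, [1.6, 10.8, 20.4]), (278, [1.7, 12.7, 20.3])]
[(236, [-2.6, -14.0, 18.9]), (239, [-3.1, -12.2, 20.1]), (242, [-2.8, -10.2, 19.3]), (245, [-92.6, -17.8, 222.0]), (248, [-91.6, -13.4, 219.8]), (251, [-92.5, -9.2, 221.9]), (254, [-91.7, -4.8, 220.1]), (257, [-92.0, -0.6, 220.6]), (260, [-92.3, 3.7, 221.3]), (263, [-92.6, 8.0, 222.0]), (266, [-92.5, 12.3, 221.7]), (269, [-2.9, 7.0, 19.7]), (272, [-2.8, 8.9, 19.5]), (275, [-2.6, 10.8, 19.1]), (278, [-2.8, 12.8, 19.3])]
```

View pics/w20.png

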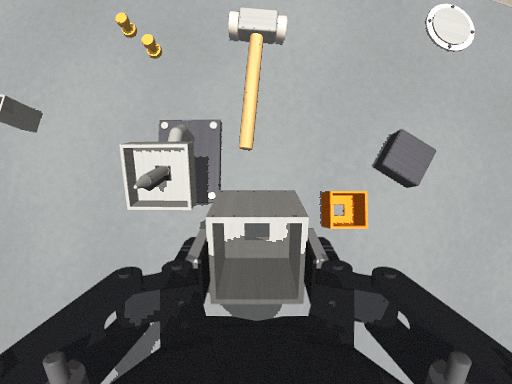

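send_rows(
  deltas=[
    {"dp":[0.01,0.25,0],"rotation":[0,0,0]},
    {"dp":[0.02,0.55,0],"rotation":[0,0,0]},
    {"dp":[0.036,0.828,-0.08],"rotation":[0,0,0]},
    {"dp":[0.036,0.828,-0.184],"rotation":[0,0,0]},
    {"dp":[0.036,0.828,-0.184],"rotation":[0,0,0]},
    {"dp":[0.036,0.828,-0.184],"rotation":[0,0,0]},
  ],
)

```text
clock: 20.03
position: [0.505, 0.0052, 0.2163]
ee_rot: [-0.017, 0.98, 0.098, 0.172]
contact_force: [0.9, 0.3, -0.6]
width: 0.0468
```

```bash
python3 st.py w21; python3 side.py 21; python3 - <<'E'
from rig import monitor; print(monitor.get_state()["position"])
E
```

```text
20.0833 [0.5055 0.0045 0.217 ] toolx [0.921 0.186 0.342] y [ 0.197 -0.98   0.001] z [ 0.335  0.066 -0.94 ] F [ 0.06  0.79 -2.07] w 0.0467
[0.50561282 0.00402695 0.21753136]
```

View pics/w21.png

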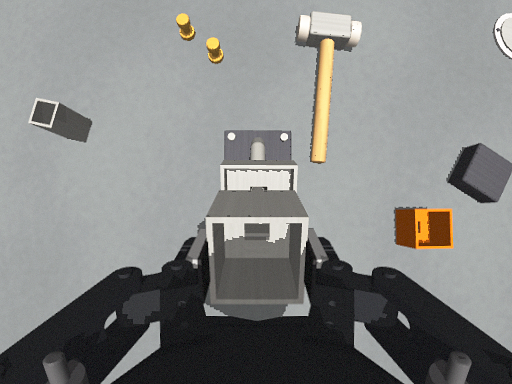

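View pics/side21.png

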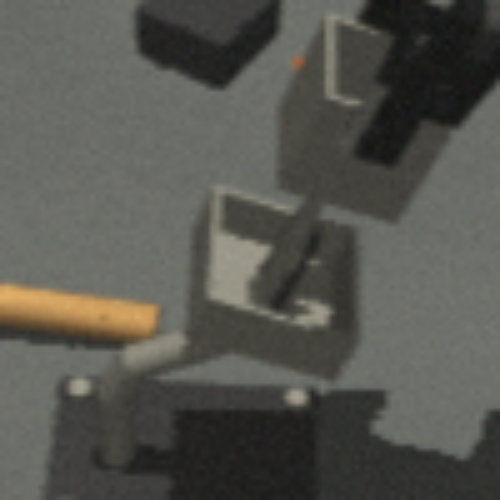

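send_rows(
  deltas=[
    {"dp":[0.028,0.006,-0.078],"rotation":[0,0,0]},
    {"dp":[0.056,0.011,-0.157],"rotation":[0,0,0]},
    {"dp":[0.07,0.014,-0.196],"rotation":[0,0,0]},
    {"dp":[0.07,0.014,-0.196],"rotation":[0,0,0]},
  ],
)

```text
clock: 20.52
position: [0.5128, 0.0062, 0.1925]
ee_rot: [-0.017, 0.98, 0.097, 0.172]
contact_force: [-1.0, -0.7, -0.2]
width: 0.0468
```

```bash
python3 st.py w22; python3 - <<'E'
import cv2, numpy as np
i=cv2.imread("pics/w22.png");cv2.imwrite("pics/w22z.png",cv2.resize(i[180:320,180:335],None,fx=4,fy=4))
L=np.load("last.npz");P,T,p,d,c=[L[k] for k in("P","T","p","d","c")]
q=(P-p)@T
for v in range(222,250,3): print(v,[(q[v,u]*1000).round(1).tolist() for u in(248,252,256,260,264)])
E
```

```text
20.5667 [0.513  0.0063 0.1931] toolx [0.922 0.185 0.341] y [ 0.197 -0.98   0.   ] z [ 0.335  0.067 -0.94 ] F [ 0.05 -0.56 -0.09] w 0.0469
222 [[20.9, -4.6, -22.4], [20.7, -2.7, -21.9], [20.6, -0.9, -21.6], [20.9, 1.0, -22.4], [20.7, 2.9, -21.9]]
225 [[-22.6, -8.2, 79.0], [1.8, -3.6, 20.0], [2.5, -1.0, 18.5], [1.5, 1.5, 20.9], [-22.0, 5.6, 77.6]]
228 [[-25.7, -8.2, 79.6], [-0.3, -3.6, 20.2], [1.9, -1.0, 15.1], [-0.2, 1.5, 20.0], [-25.7, 5.6, 79.8]]
231 [[-28.1, -8.2, 78.6], [-28.0, -4.8, 78.6], [0.8, -1.0, 13.0], [-28.2, 2.2, 78.9], [-28.4, 5.7, 79.3]]
234 [[-30.6, -8.2, 77.9], [-31.1, -4.8, 79.0], [-30.8, -1.3, 78.5], [-30.8, 2.2, 78.4], [-31.2, 5.7, 79.3]]
237 [[-8.5, -6.3, 24.3], [-8.4, -3.7, 24.1], [-8.5, -1.1, 24.3], [-8.0, 1.6, 23.4], [-8.9, 4.2, 25.2]]
240 [[-8.7, -6.2, 20.3], [-8.4, -3.6, 19.7], [-8.9, -1.1, 20.6], [-9.4, 1.5, 21.7], [-8.6, 4.1, 20.0]]
243 [[-10.8, -6.2, 20.1], [-10.6, -3.6, 19.9], [-11.3, -1.1, 21.3], [-10.9, 1.5, 20.4], [-11.1, 4.1, 20.9]]
246 [[-13.2, -6.3, 20.7], [-12.9, -3.7, 20.0], [-12.5, -1.1, 19.2], [-13.1, 1.5, 20.5], [-13.0, 4.1, 20.4]]
249 [[-15.0, -6.3, 19.9], [-15.4, -3.7, 20.7], [-15.7, -1.1, 21.4], [-15.5, 1.6, 21.1], [-15.1, 4.2, 20.2]]
```

View pics/w22z.png

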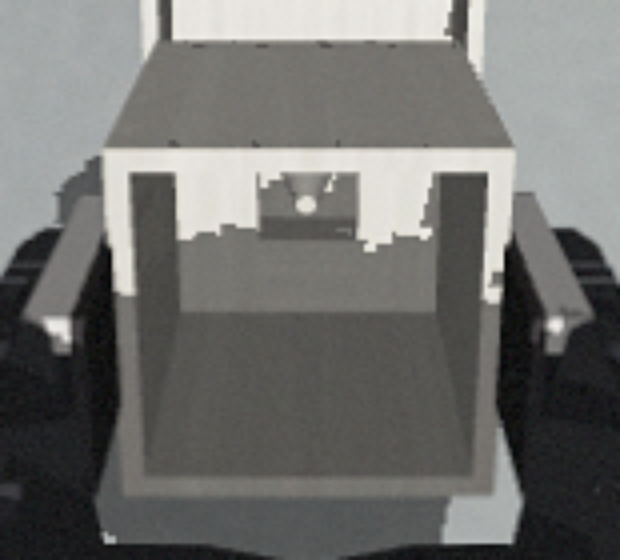

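send_rows(
  deltas=[
    {"dp":[0.018,0.004,-0.07],"rotation":[0,0,0]},
    {"dp":[0.044,0.009,-0.142],"rotation":[0,0,0]},
    {"dp":[0.068,0.013,-0.214],"rotation":[0,0,0]},
    {"dp":[0.068,0.013,-0.214],"rotation":[0,0,0]},
    {"dp":[0.068,0.013,-0.214],"rotation":[0,0,0]},
  ],
)

```text
clock: 20.98
position: [0.5206, 0.0089, 0.1664]
ee_rot: [-0.017, 0.98, 0.098, 0.172]
contact_force: [-0.6, -0.0, -1.4]
width: 0.047
```

```bash
python3 st.py w23; python3 side.py 23
```

```text
21.0333 [0.5205 0.0088 0.1668] toolx [0.922 0.187 0.34 ] y [ 0.198 -0.98  -0.   ] z [ 0.333  0.067 -0.94 ] F [-0.92  0.71 -1.71] w 0.0467
```

View pics/side23.png

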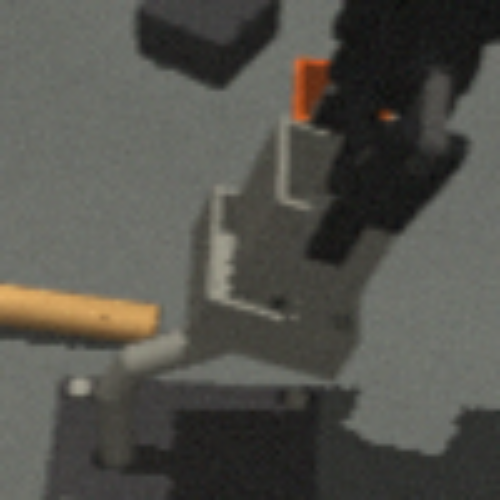

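View pics/w23.png

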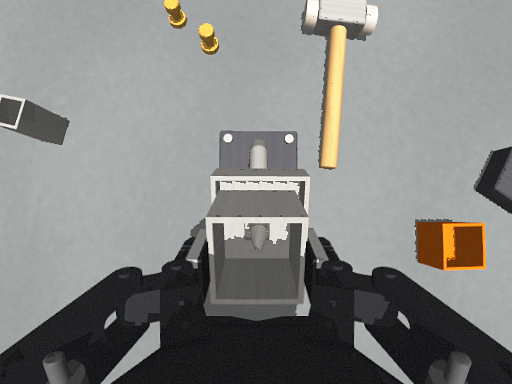

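send_rows(
  deltas=[
    {"dp":[0.014,0.003,-0.039],"rotation":[0,0,0]},
    {"dp":[0.028,0.006,-0.078],"rotation":[0,0,0]},
    {"dp":[0.042,0.008,-0.118],"rotation":[0,0,0]},
    {"dp":[0.056,0.011,-0.157],"rotation":[0,0,0]},
    {"dp":[0.056,0.011,-0.157],"rotation":[0,0,0]},
  ],
)

```text
clock: 21.55
position: [0.5274, 0.0101, 0.1474]
ee_rot: [-0.017, 0.98, 0.098, 0.172]
contact_force: [-1.8, -0.8, -1.5]
width: 0.0466
```

send_rows(
  deltas=[
    {"dp":[0.003,0.0006,-0.008],"rotation":[0,0,0]},
    {"dp":[0.006,0.001,-0.016],"rotation":[0,0,0]},
    {"dp":[0.008,0.002,-0.024],"rotation":[0,0,0]},
    {"dp":[0.008,0.002,-0.024],"rotation":[0,0,0]},
  ],
)

```text
clock: 21.88
position: [0.5286, 0.0102, 0.1457]
ee_rot: [-0.017, 0.98, 0.098, 0.173]
contact_force: [-0.6, -0.4, -1.9]
width: 0.0465
```

```bash
python3 st.py w24; python3 - <<'E'
import cv2, numpy as np
L=np.load("last.npz");P,T,p,d,c=[L[k] for k in("P","T","p","d","c")]
q=(P-p)@T
for v in range(222,300,6): print(v,[(q[v,u]*1000).round(1).tolist() for u in(250,254,258,262)])
E
```

```text
21.9333 [0.5286 0.0102 0.1457] toolx [0.921 0.186 0.342] y [ 0.198 -0.98   0.001] z [ 0.335  0.067 -0.94 ] F [-1.11 -0.55 -2.15] w 0.0464
222 [[21.7, -3.7, -24.0], [21.4, -1.9, -23.1], [21.4, -0.0, -23.3], [21.0, 1.8, -22.1]]
228 [[5.3, -4.6, 7.5], [6.5, -2.2, 4.8], [6.7, 0.1, 4.3], [6.3, 2.4, 5.1]]
234 [[5.1, -4.4, -0.7], [6.8, -2.1, -4.4], [7.3, 0.0, -5.4], [6.4, 2.2, -3.5]]
240 [[5.5, -4.2, -9.2], [6.7, -2.1, -11.6], [6.9, 0.0, -12.1], [6.2, 2.1, -10.6]]
246 [[5.1, -4.1, -15.4], [6.5, -2.0, -18.0], [6.7, 0.0, -18.4], [6.3, 2.0, -17.7]]
252 [[4.4, -3.9, -20.5], [5.6, -1.9, -22.7], [5.9, -0.0, -23.3], [5.3, 1.9, -22.1]]
258 [[2.4, -3.9, -22.8], [4.6, -1.9, -26.7], [4.6, -0.0, -26.7], [4.3, 1.9, -26.1]]
264 [[-21.3, -4.9, 12.0], [3.7, -1.9, -30.7], [4.6, -0.0, -32.2], [3.8, 1.8, -30.8]]
270 [[-22.1, -4.8, 6.3], [2.5, -1.8, -33.9], [2.8, -0.0, -34.4], [2.2, 1.8, -33.3]]
276 [[-21.3, -4.6, -1.5], [-20.9, -2.2, -2.1], [0.8, -0.0, -36.0], [-21.4, 2.5, -1.3]]
282 [[-21.2, -4.4, -7.8], [-21.0, -2.2, -8.1], [-21.5, 0.1, -7.3], [-20.4, 2.3, -9.0]]
288 [[-20.6, -4.3, -14.4], [-21.3, -2.1, -13.4], [-21.0, 0.1, -13.7], [-20.9, 2.2, -13.9]]
294 [[-21.3, -4.2, -18.6], [-20.6, -2.0, -19.6], [-21.4, 0.1, -18.5], [-21.9, 2.2, -17.8]]
```

send_rows(
  deltas=[
    {"dp":[0.003,0.0006,-0.008],"rotation":[0,0,0]},
    {"dp":[0.003,0.0006,-0.008],"rotation":[0,0,0]},
  ],
)

```text
clock: 22.1
position: [0.529, 0.0102, 0.1448]
ee_rot: [-0.017, 0.98, 0.098, 0.173]
contact_force: [-1.3, 0.1, -1.5]
width: 0.0468
```

send_rows(
  deltas=[
    {"dp":[0.003,0.0006,-0.008],"rotation":[0,0,0]},
    {"dp":[0.003,0.0006,-0.008],"rotation":[0,0,0]},
  ],
)

```text
clock: 22.27
position: [0.5294, 0.0103, 0.1438]
ee_rot: [-0.017, 0.98, 0.098, 0.173]
contact_force: [-0.8, 0.3, -1.9]
width: 0.0464
```

send_rows(
  deltas=[
    {"dp":[0.0014,0.0003,-0.004],"rotation":[0,0,0]},
    {"dp":[0.0014,0.0003,-0.004],"rotation":[0,0,0]},
  ],
)

```text
clock: 22.43
position: [0.5295, 0.0104, 0.1434]
ee_rot: [-0.017, 0.98, 0.098, 0.173]
contact_force: [-1.5, -0.8, -1.6]
width: 0.0468
```

send_rows(
  deltas=[
    {"dp":[0.0014,0.0003,-0.004],"rotation":[0,0,0]},
    {"dp":[0.0014,0.0003,-0.004],"rotation":[0,0,0]},
  ],
)

```text
clock: 22.6
position: [0.5297, 0.0104, 0.1429]
ee_rot: [-0.017, 0.98, 0.098, 0.173]
contact_force: [-2.1, -0.4, -1.9]
width: 0.0467
```

send_rows(
  deltas=[
    {"dp":[0.0014,0.0003,-0.004],"rotation":[0,0,0]},
    {"dp":[0.0014,0.0003,-0.004],"rotation":[0,0,0]},
  ],
)

```text
clock: 22.77
position: [0.5299, 0.0105, 0.1424]
ee_rot: [-0.017, 0.98, 0.098, 0.173]
contact_force: [-1.1, 0.0, -0.6]
width: 0.0467
```

send_rows(
  deltas=[
    {"dp":[0.0014,0.0003,-0.004],"rotation":[0,0,0]},
    {"dp":[0.0014,0.0003,-0.004],"rotation":[0,0,0]},
  ],
)

```text
clock: 22.93
position: [0.53, 0.0105, 0.1421]
ee_rot: [-0.017, 0.98, 0.098, 0.173]
contact_force: [-2.0, -1.1, 0.1]
width: 0.0469
```

send_rows(
  deltas=[
    {"dp":[0.0014,0.0003,-0.004],"rotation":[0,0,0]},
    {"dp":[0.0014,0.0003,-0.004],"rotation":[0,0,0]},
  ],
)

```text
clock: 23.1
position: [0.5301, 0.0105, 0.1418]
ee_rot: [-0.017, 0.98, 0.098, 0.173]
contact_force: [-4.8, -1.0, 3.5]
width: 0.0468
```

send_rows(
  deltas=[
    {"dp":[0.0014,0.0003,-0.004],"rotation":[0,0,0]},
    {"dp":[0.0014,0.0003,-0.004],"rotation":[0,0,0]},
  ],
)

```text
clock: 23.27
position: [0.5302, 0.0105, 0.1417]
ee_rot: [-0.017, 0.98, 0.098, 0.173]
contact_force: [-6.3, -1.1, 6.8]
width: 0.0466
```

send_rows(
  deltas=[
    {"dp":[0.0014,0.0003,-0.004],"rotation":[0,0,0]},
    {"dp":[0.0014,0.0003,-0.004],"rotation":[0,0,0]},
    {"dp":[0.0014,0.0003,-0.004],"rotation":[0,0,0]},
  ],
)

```text
clock: 23.52
position: [0.5303, 0.0105, 0.1415]
ee_rot: [-0.017, 0.98, 0.098, 0.173]
contact_force: [-7.7, -0.9, 8.5]
width: 0.047
```

send_rows(
  deltas=[
    {"dp":[0.0011,0.0002,-0.003],"rotation":[0,0,0]},
    {"dp":[0.0011,0.0002,-0.003],"rotation":[0,0,0]},
    {"dp":[0.0011,0.0002,-0.003],"rotation":[0,0,0]},
    {"dp":[0.0011,0.0002,-0.003],"rotation":[0,0,0]},
    {"dp":[0.0011,0.0002,-0.003],"rotation":[0,0,0]},
  ],
)

```text
clock: 23.93
position: [0.5303, 0.0105, 0.1414]
ee_rot: [-0.017, 0.98, 0.098, 0.173]
contact_force: [-9.3, -1.2, 12.0]
width: 0.0467
```

```bash
python3 st.py w25;python3 side.py 25; python3 - <<'E'
import cv2, numpy as np
L=np.load("last.npz");P,T,p,d,c=[L[k] for k in("P","T","p","d","c")]
q=(P-p)@T
for v in range(228,300,5): print(v,[(q[v,u]*1000).round(1).tolist() for u in(254,258)])
# wide rim far edge
print([(v,(q[v,256]*1000).round(1).tolist()) for v in range(165,215,2)])
E
```

```text
23.9833 [0.5303 0.0106 0.1414] toolx [0.921 0.187 0.342] y [ 0.199 -0.98   0.001] z [ 0.336  0.067 -0.94 ] F [-8.93 -1.96 11.71] w 0.0471
228 [[6.4, -2.2, 4.8], [7.5, 0.1, 2.4]]
233 [[7.0, -2.1, -3.6], [7.3, 0.1, -4.1]]
238 [[7.0, -2.1, -9.8], [6.6, 0.0, -9.0]]
243 [[6.8, -2.0, -15.4], [6.8, 0.0, -15.4]]
248 [[6.7, -1.9, -20.8], [7.1, 0.0, -21.4]]
253 [[5.8, -1.9, -24.1], [6.4, -0.0, -25.2]]
258 [[5.1, -1.9, -27.7], [5.9, -0.0, -29.1]]
263 [[3.9, -1.9, -30.2], [4.8, -0.0, -31.8]]
268 [[3.8, -1.8, -34.4], [3.8, -0.0, -34.3]]
273 [[2.9, -1.8, -37.0], [3.2, -0.0, -37.5]]
278 [[2.5, -1.8, -40.3], [2.8, -0.0, -40.8]]
283 [[-20.9, -2.1, -9.2], [0.8, -0.0, -41.4]]
288 [[-21.4, -2.1, -13.2], [-20.8, 0.1, -14.1]]
293 [[-20.8, -2.0, -18.5], [-20.1, 0.1, -19.4]]
298 [[-21.2, -2.0, -22.2], [-20.6, 0.1, -23.0]]
[(165, [31.7, -1.3, 69.8]), (167, [30.5, -1.3, 67.2]), (169, [29.4, -1.3, 65.2]), (171, [27.9, -1.3, 65.0]), (173, [26.7, -1.3, 62.9]), (175, [25.4, -1.3, 61.9]), (177, [31.2, -1.2, 28.7]), (179, [31.1, -1.1, 23.6]), (181, [31.2, -1.1, 17.7]), (183, [31.1, -1.1, 13.2]), (185, [31.0, -1.1, 9.1]), (187, [31.0, -1.1, 4.3]), (189, [30.1, -1.1, 3.4]), (191, [29.0, -1.1, 3.4]), (193, [23.6, -1.1, 18.2]), (195, [23.7, -1.1, 13.7]), (197, [23.6, -1.1, 9.8]), (199, [23.8, -1.1, 5.3]), (201, [23.7, -1.1, 2.0]), (203, [23.6, -1.0, -1.2]), (205, [23.9, -1.0, -5.8]), (207, [23.8, -1.0, -8.6]), (209, [24.0, -1.0, -12.3]), (211, [23.6, -1.0, -14.1]), (213, [69.6, -0.5, -143.4])]
```

View pics/side25.png

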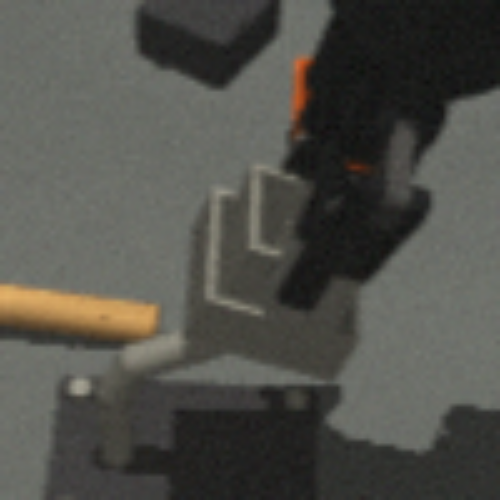

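View pics/scene25.png

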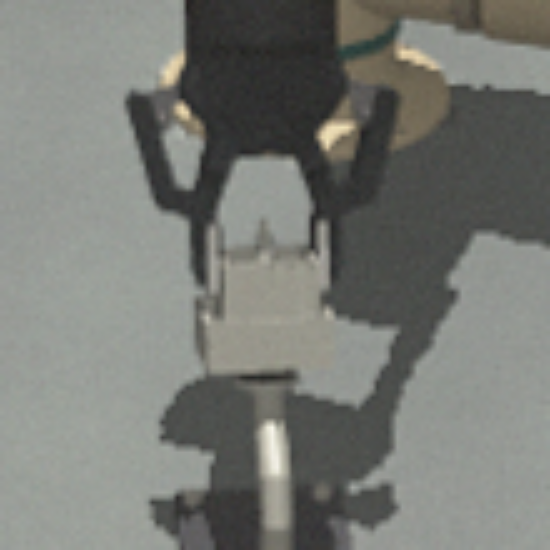

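send_rows(
  deltas=[
    {"dp":[0,0,0],"rotation":[0,0,0]},
    {"dp":[0,0,0],"rotation":[0,0,0]},
    {"dp":[0,0,0],"rotation":[0,0,0]},
    {"dp":[0,0,0],"rotation":[0,0,0]},
    {"dp":[0,0,0],"rotation":[0,0,0]},
  ],
  fingers=-1,
)

```text
clock: 24.5
position: [0.531, 0.0106, 0.1401]
ee_rot: [-0.017, 0.98, 0.098, 0.173]
contact_force: [0.7, -0.2, -0.8]
width: 0.0855
```

send_rows(
  deltas=[
    {"dp":[-0.03,-0.006,0.08],"rotation":[0,0,0]},
    {"dp":[-0.09,-0.018,0.25],"rotation":[0,0,0]},
    {"dp":[-0.17,-0.035,0.48],"rotation":[0,0,0]},
    {"dp":[-0.24,-0.048,0.67],"rotation":[0,0,0]},
    {"dp":[-0.24,-0.048,0.67],"rotation":[0,0,0]},
  ],
)

```text
clock: 24.92
position: [0.504, 0.0042, 0.2256]
ee_rot: [-0.016, 0.979, 0.098, 0.177]
contact_force: [0.3, 0.3, 0.8]
width: 0.0856
```

```bash
python3 st.py w26; python3 side.py 26
```

```text
24.9667 [0.5033 0.0044 0.2234] toolx [0.919 0.186 0.347] y [ 0.198 -0.98   0.003] z [ 0.341  0.066 -0.938] F [-0.37 -0.61 -0.99] w 0.0856
```

View pics/w26.png

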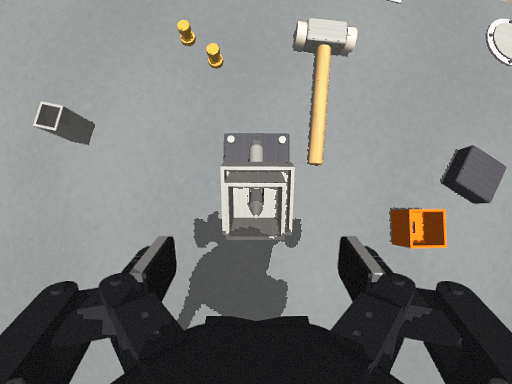

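View pics/side26.png

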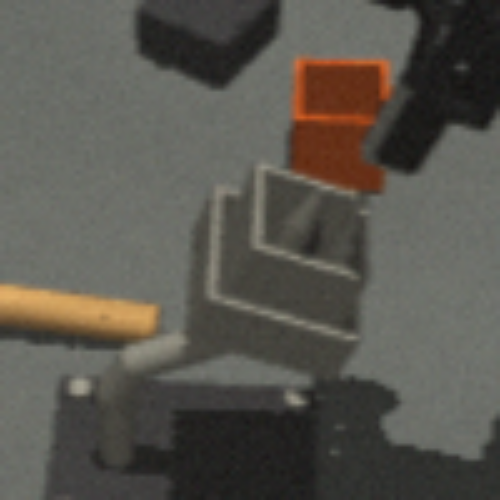

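send_rows(
  deltas=[
    {"dp":[0.07,0.25,0.1],"rotation":[0,0,0]},
    {"dp":[0.15,0.5,0.1],"rotation":[-0.035,0.17,0]},
    {"dp":[0.228,0.77,0.1],"rotation":[-0.07,0.34,0]},
    {"dp":[0.228,0.77,0.1],"rotation":[-0.07,0.34,0]},
  ],
)

```text
clock: 25.4
position: [0.534, 0.1032, 0.2313]
ee_rot: [-0.01, 0.991, 0.102, 0.087]
contact_force: [0.9, 0.5, -0.5]
width: 0.0854
```

send_rows(
  deltas=[
    {"dp":[0.07,0.25,0],"rotation":[0,0,0]},
    {"dp":[0.15,0.5,0],"rotation":[-0.033,0.17,0]},
    {"dp":[0.228,0.77,0],"rotation":[-0.067,0.344,0]},
    {"dp":[0.228,0.77,0],"rotation":[-0.067,0.344,0]},
  ],
)

```text
clock: 25.73
position: [0.5612, 0.1958, 0.2276]
ee_rot: [-0.002, 0.995, 0.102, -0.002]
contact_force: [0.7, 0.7, -1.4]
width: 0.0854
```

send_rows(
  deltas=[
    {"dp":[0.07,0.25,0],"rotation":[0,0,-0.15]},
    {"dp":[0.15,0.5,0],"rotation":[0,0,-0.3]},
    {"dp":[0.228,0.77,-0.1],"rotation":[0,0,-0.44]},
    {"dp":[0.228,0.77,-0.1],"rotation":[0,0,-0.44]},
    {"dp":[0.228,0.77,-0.1],"rotation":[0,0,-0.44]},
  ],
)

```text
clock: 26.15
position: [0.5832, 0.2832, 0.2169]
ee_rot: [0.001, 1.0, -0.009, -0.002]
contact_force: [0.9, -0.2, -0.7]
width: 0.0853
```

```bash
python3 st.py w27; python3 - <<'E'
from h import *
im=eyes.get_image("wrist");P=cloud(im)
for d in models.find_in("narrow_mid",im)[:3]:
    print(np.round(d["box"]),d["score"],rim(im,P,d["box"],.07))
s=monitor.get_state();print(s["position"],s["ee_rot"])
E
```

```text
26.2 [0.5832 0.282  0.2179] toolx [ 1.    -0.018 -0.004] y [-0.018 -1.     0.002] z [-0.004 -0.002 -1.   ] F [-0.59 -0.14  0.93] w 0.0854
[241. 153. 276. 192.] 0.8 (array([586.3, 281.9]), array([31.2, 32.5]), 88.4, 346)
[0.58359408 0.28107517 0.21966328] [ 5.07324634e-04  9.99948055e-01 -1.01543023e-02 -7.21717005e-04]
```

View pics/w27.png

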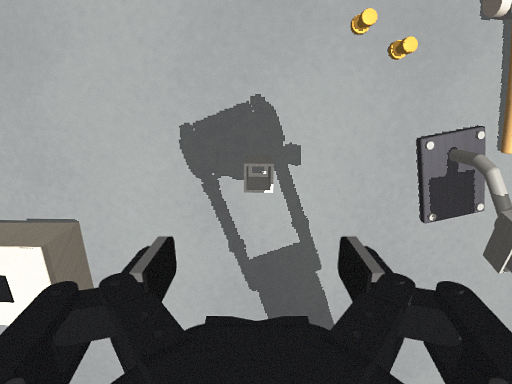

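send_rows(
  deltas=[
    {"dp":[0.022,0,-0.3],"rotation":[0,0,0]},
    {"dp":[0.022,0,-0.6],"rotation":[0,0,0]},
    {"dp":[0.022,0,-0.9],"rotation":[0,0,0]},
    {"dp":[0.022,0,-0.9],"rotation":[0,0,0]},
    {"dp":[0.022,0,-0.9],"rotation":[0,0,0]},
  ],
)

```text
clock: 26.72
position: [0.5854, 0.2805, 0.1115]
ee_rot: [0.001, 1.0, -0.011, -0.002]
contact_force: [0.4, 0.3, -0.2]
width: 0.0856
```

```bash
python3 st.py w28; python3 st.py w28;python3 - <<'E'
from h import *
im=eyes.get_image("wrist");P=cloud(im)
q,c=inbox(P,im,[190,100,330,300],0)
t=q[(np.abs(q[:,2]-.07)<.004)&(np.abs(q[:,0]-.586)<.025)&(np.abs(q[:,1]-.282)<.025)]
print(cv2.minAreaRect(t[:,:2].astype(np.float32)*1000),len(t))
E
```

```text
26.7667 [0.5873 0.2814 0.1138] toolx [ 1.    -0.021  0.001] y [-0.021 -1.    -0.   ] z [ 0.001  0.    -1.   ] F [1.09 0.97 0.6 ] w 0.0855
26.8167 [0.5883 0.282  0.1151] toolx [ 1.    -0.021  0.004] y [-0.021 -1.    -0.001] z [ 0.004  0.001 -1.   ] F [ 0.16 -0.52 -0.44] w 0.0856
((586.1279907226562, 282.1990661621094), (31.99080467224121, 33.00089645385742), 88.3372802734375) 770
```

View pics/w28.png

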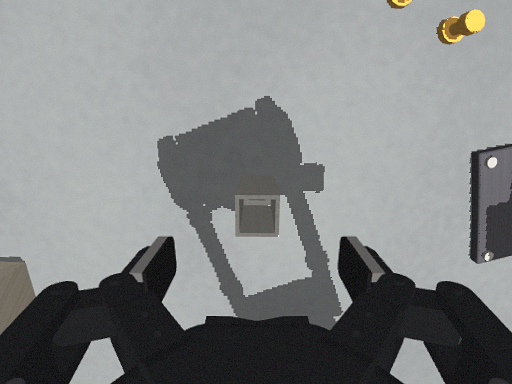

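send_rows(
  deltas=[
    {"dp":[0,0,-0.2],"rotation":[0,0,0]},
    {"dp":[0,0,-0.4],"rotation":[0,0,0]},
    {"dp":[0,0,-0.5],"rotation":[0,0,0]},
    {"dp":[0,0,-0.565],"rotation":[0,0,0]},
    {"dp":[0,0,-0.565],"rotation":[0,0,0]},
    {"dp":[0,0,-0.565],"rotation":[0,0,0]},
  ],
)

```text
clock: 27.37
position: [0.5874, 0.2823, 0.0458]
ee_rot: [-0.0, 1.0, -0.01, 0.001]
contact_force: [0.9, 0.5, -0.1]
width: 0.0854
```

send_rows(
  deltas=[
    {"dp":[0,0,0],"rotation":[0,0,0]},
    {"dp":[0,0,0],"rotation":[0,0,0]},
    {"dp":[0,0,0],"rotation":[0,0,0]},
    {"dp":[0,0,0],"rotation":[0,0,0]},
    {"dp":[0,0,0],"rotation":[0,0,0]},
    {"dp":[0,0,0],"rotation":[0,0,0]},
    {"dp":[0,0,0],"rotation":[0,0,0]},
    {"dp":[0,0,0],"rotation":[0,0,0]},
  ],
  fingers=1,
  grip_force=60,
)

```text
clock: 28.03
position: [0.5871, 0.2821, 0.0455]
ee_rot: [-0.0, 1.0, -0.01, 0.001]
contact_force: [-0.5, -0.4, 5.8]
width: 0.0311
```

```bash
python3 st.py w29
```

```text
28.0833 [0.5871 0.2821 0.0455] toolx [ 1.    -0.02   0.001] y [-0.02 -1.   -0.  ] z [ 0.001  0.    -1.   ] F [ 0.08 -0.53  5.35] w 0.0312
```

View pics/w29.png

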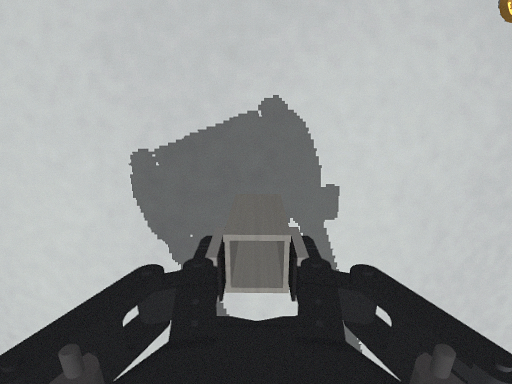

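send_rows(
  deltas=[
    {"dp":[0,0,0.15],"rotation":[0,0,0]},
    {"dp":[0,0,0.4],"rotation":[0,0,0]},
    {"dp":[0,0,0.7],"rotation":[0,0,0]},
    {"dp":[0,0,1],"rotation":[0,0,0]},
  ],
)

```text
clock: 28.42
position: [0.5853, 0.2817, 0.1642]
ee_rot: [0.001, 1.0, -0.01, -0.002]
contact_force: [0.9, 0.4, -1.4]
width: 0.0308
```

send_rows(
  deltas=[
    {"dp":[-0.05,-0.15,0.3],"rotation":[0,0,0.14]},
    {"dp":[-0.1,-0.35,0.6],"rotation":[0,0,0.28]},
    {"dp":[-0.2,-0.6,0.8],"rotation":[0,0,0.44]},
    {"dp":[-0.2,-0.7,0.8],"rotation":[0,0,0.44]},
  ],
)

```text
clock: 28.75
position: [0.563, 0.1958, 0.2666]
ee_rot: [0.001, 0.995, 0.1, 0.004]
contact_force: [0.5, 0.3, 0.1]
width: 0.0312
```

send_rows(
  deltas=[
    {"dp":[-0.08,-0.2,0],"rotation":[0.035,-0.17,0]},
    {"dp":[-0.16,-0.45,0],"rotation":[0.07,-0.34,0]},
    {"dp":[-0.24,-0.7,0],"rotation":[0.1,-0.51,0]},
    {"dp":[-0.3,-0.85,0],"rotation":[0.137,-0.684,0]},
    {"dp":[-0.3,-0.85,0],"rotation":[0.137,-0.684,0]},
    {"dp":[-0.3,-0.85,0],"rotation":[0.137,-0.684,0]},
    {"dp":[-0.3,-0.85,0],"rotation":[0.137,-0.684,0]},
  ],
)

```text
clock: 29.33
position: [0.5267, 0.0961, 0.2603]
ee_rot: [-0.017, 0.98, 0.097, 0.172]
contact_force: [0.4, 0.5, -1.2]
width: 0.0311
```

```bash
python3 st.py w30;  python3 st.py w30; python3 - <<'E'
import numpy as np
L=np.load("last.npz");P,T,p,d,c=[L[k] for k in("P","T","p","d","c")]
q=(P-p)@T
for v in range(195,296,4): print(v,[(q[v,u]*1000).round(1).tolist() for u in(250,257,265)])
for v in (238,245):print([(u,(q[v,u]*1000).round(1).tolist()) for u in range(220,296,4)])
E
```

```text
29.3833 [0.5276 0.0964 0.2608] toolx [0.921 0.186 0.342] y [ 0.198 -0.98   0.   ] z [ 0.335  0.068 -0.94 ] F [ 0.65 -0.26 -1.74] w 0.031
29.4333 [0.528  0.0967 0.2609] toolx [0.921 0.187 0.342] y [ 0.199 -0.98   0.   ] z [ 0.335  0.068 -0.94 ] F [-0.11  1.04 -0.56] w 0.0308
195 [[14.8, -5.2, 42.7], [15.1, -0.3, 41.7], [14.9, 5.3, 42.3]]
199 [[15.0, -5.0, 32.4], [14.9, -0.3, 32.7], [15.1, 5.0, 32.1]]
203 [[14.6, -4.8, 25.0], [15.0, -0.3, 23.7], [14.8, 4.8, 24.4]]
207 [[15.1, -4.6, 15.8], [14.9, -0.3, 16.2], [15.2, 4.5, 15.5]]
211 [[14.9, -4.4, 8.9], [15.2, -0.3, 8.1], [15.2, 4.3, 8.3]]
215 [[15.1, -4.2, 1.8], [15.1, -0.3, 1.8], [15.1, 4.1, 1.9]]
219 [[15.4, -4.1, -5.0], [14.9, -0.3, -3.9], [15.2, 4.0, -4.5]]
223 [[14.7, -4.0, -9.0], [15.5, -0.3, -11.0], [15.1, 3.8, -10.1]]
227 [[14.6, -3.9, -14.1], [15.5, -0.3, -16.4], [15.1, 3.7, -15.4]]
231 [[15.3, -3.7, -20.7], [14.9, -0.3, -19.9], [15.2, 3.5, -20.5]]
235 [[15.0, -3.6, -24.7], [14.8, -0.3, -24.2], [14.9, 3.4, -24.4]]
239 [[12.5, -3.6, -23.7], [12.5, -0.3, -23.6], [12.7, 3.4, -24.1]]
243 [[-14.7, -5.1, 27.6], [-14.1, -0.3, 26.3], [-
[... 1266 characters left out ...]
5.0]), (272, [13.0, 6.8, -23.6]), (276, [12.9, 8.7, -23.4]), (280, [13.3, 10.5, -24.2]), (284, [12.6, 12.5, -22.8]), (288, [13.2, 14.3, -24.0]), (292, [10.6, 16.9, -18.5])]
[(220, [11.2, -17.4, -27.4]), (224, [9.1, -16.1, -23.3]), (228, [9.5, -14.1, -24.0]), (232, [2.8, -13.6, -10.5]), (236, [-8.5, -13.3, 12.0]), (240, [-14.5, -11.7, 24.1]), (244, [-14.3, -9.0, 23.7]), (248, [-14.4, -6.3, 23.9]), (252, [-14.0, -3.6, 23.1]), (256, [-14.5, -1.0, 24.2]), (260, [-13.5, 1.6, 22.2]), (264, [-14.0, 4.3, 23.0]), (268, [-14.0, 7.0, 23.2]), (272, [-14.5, 9.7, 24.0]), (276, [-14.3, 12.3, 23.6]), (280, [-1.2, 12.6, -2.5]), (284, [9.8, 12.4, -24.6]), (288, [9.7, 14.4, -24.3]), (292, [11.6, 15.7, -28.2])]
```

View pics/w30.png

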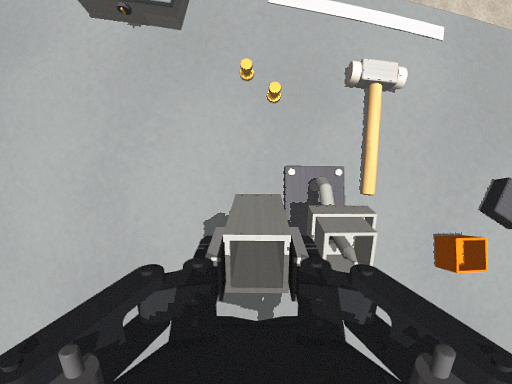

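send_rows(
  deltas=[
    {"dp":[-0.07,-0.25,0],"rotation":[0,0,0]},
    {"dp":[-0.15,-0.5,0],"rotation":[0,0,0]},
    {"dp":[-0.23,-0.77,-0.08],"rotation":[0,0,0]},
    {"dp":[-0.23,-0.77,-0.218],"rotation":[0,0,0]},
    {"dp":[-0.23,-0.77,-0.218],"rotation":[0,0,0]},
    {"dp":[-0.23,-0.77,-0.218],"rotation":[0,0,0]},
  ],
)

```text
clock: 29.93
position: [0.4996, 0.0039, 0.234]
ee_rot: [-0.018, 0.98, 0.098, 0.172]
contact_force: [-0.4, 0.7, -1.3]
width: 0.031
```

```bash
python3 st.py w31; python3 side.py 31; python3 - <<'E'
from rig import monitor; print(monitor.get_state()["position"])
import numpy as np
L=np.load("last.npz");P,T,p,d,c=[L[k] for k in("P","T","p","d","c")]
q=(P-p)@T
# rims of middle & wide in tool frame
m=(d>0)&(q[...,2]>46)  # mm? no
for v in range(160,200,2): print(v,[(q[v,u]*1000).round(1).tolist() for u in(225,257,290)])
E
```

```text
29.9833 [0.5002 0.0043 0.2349] toolx [0.921 0.187 0.342] y [ 0.199 -0.98   0.   ] z [ 0.335  0.068 -0.94 ] F [ 0.15  0.25 -1.13] w 0.0311
[0.50037722 0.00461732 0.23556145]
160 [[28.2, -29.8, 109.9], [27.9, -0.4, 110.9], [28.0, 30.1, 110.8]]
162 [[27.8, -28.8, 101.3], [27.7, -0.3, 101.3], [27.7, 29.0, 101.3]]
164 [[25.8, -28.9, 101.9], [25.9, -0.3, 101.4], [25.8, 29.1, 101.7]]
166 [[24.0, -29.0, 101.8], [20.2, -0.4, 122.3], [23.1, 29.8, 107.0]]
168 [[22.4, -28.9, 100.8], [19.7, -0.4, 114.8], [21.5, 29.7, 105.7]]
170 [[20.5, -29.0, 101.2], [19.7, -0.4, 105.3], [19.7, 29.7, 105.4]]
172 [[18.6, -29.2, 101.9], [19.9, -0.3, 95.3], [18.0, 29.7, 104.3]]
174 [[16.6, -29.3, 102.4], [19.8, -0.3, 87.2], [16.2, 29.7, 104.4]]
176 [[14.6, -29.4, 103.2], [19.4, -0.3, 81.2], [14.2, 29.8, 104.9]]
178 [[13.2, -29.3, 101.1], [19.1, -0.3, 75.2], [12.7, 29.7, 103.3]]
180 [[11.4, -29.3, 101.0], [17.5, -0.3, 74.8], [10.7, 29.8, 103.6]]
182 [[9.4, -29.4, 101.3], [5.6, -0.4, 117.0], [9.2, 29.7, 102.0]]
184 [[7.8, -29.3, 100.4], [3.9, -0.4, 115.9], [7.4, 29.7, 102.1]]
186 [[5.6, -29.6, 101.8], [4.1, -0.4, 107.5], [5.6, 29.8, 101.7]]
188 [[4.1, -29.4, 100.2], [3.7, -0.4, 101.7], [3.5, 29.9, 102.4]]
190 [[1.7, -29.7, 101.9], [4.3, -0.3, 92.6], [2.1, 29.7, 100.5]]
192 [[-0.3, -29.8, 102.2], [4.0, -0.3, 87.2], [-0.4, 30.1, 102.8]]
194 [[-1.5, -29.6, 100.0], [14.4, -0.3, 44.9], [-2.0, 30.0, 101.6]]
196 [[-4.2, -29.9, 102.4], [13.9, -0.3, 42.0], [-3.6, 29.9, 100.7]]
198 [[-5.5, -29.8, 100.3], [14.4, -0.3, 35.4], [-5.8, 30.1, 101.4]]
```

View pics/w31.png

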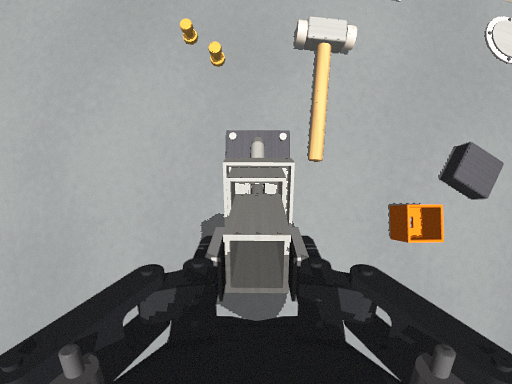

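View pics/side31.png

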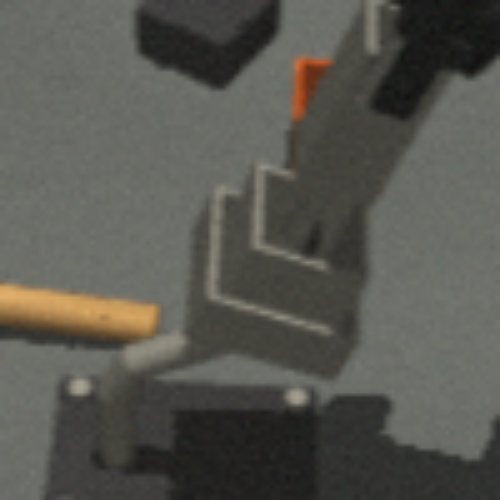

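View pics/scene31.png

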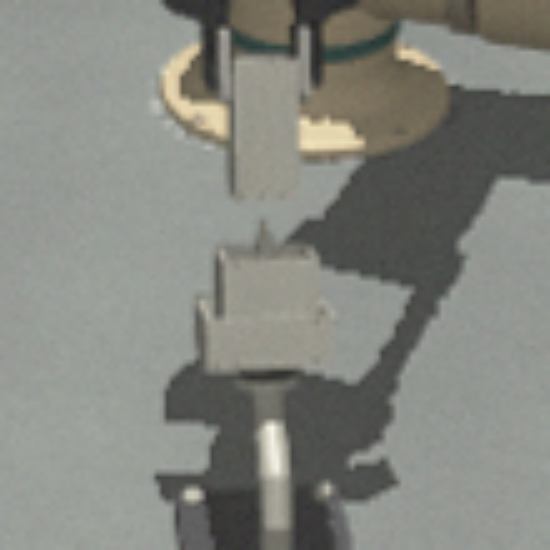

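send_rows(
  deltas=[
    {"dp":[0.028,0.006,-0.078],"rotation":[0,0,0]},
    {"dp":[0.05,0.01,-0.14],"rotation":[0,0,0]},
    {"dp":[0.067,0.0135,-0.188],"rotation":[0,0,0]},
    {"dp":[0.067,0.0135,-0.188],"rotation":[0,0,0]},
  ],
)

```text
clock: 30.42
position: [0.5067, 0.0062, 0.2108]
ee_rot: [-0.017, 0.98, 0.099, 0.172]
contact_force: [-0.1, 0.5, -2.1]
width: 0.031
```

```bash
python3 st.py w32; python3 side.py 32; python3 - <<'E'
import numpy as np
L=np.load("last.npz");P,T,p,d,c=[L[k] for k in("P","T","p","d","c")]
q=(P-p)@T
for v in range(236,262,2): print(v,[(q[v,u]*1000).round(1).tolist() for u in(252,257,262)])
E
```

```text
30.4667 [0.5068 0.0059 0.2114] toolx [0.921 0.187 0.34 ] y [ 0.199 -0.98   0.   ] z [ 0.334  0.068 -0.94 ] F [-0.22  0.25 -1.28] w 0.0307
236 [[14.6, -3.1, -23.8], [14.9, -0.7, -24.5], [14.4, 1.6, -23.4]]
238 [[13.3, -3.1, -23.4], [13.3, -0.7, -23.3], [13.4, 1.6, -23.5]]
240 [[12.6, -3.1, -24.0], [12.3, -0.7, -23.4], [12.8, 1.6, -24.4]]
242 [[-13.7, -4.1, 27.9], [-14.4, -0.7, 29.4], [-14.0, 2.7, 28.5]]
244 [[-13.6, -4.1, 24.7], [-14.4, -0.7, 26.2], [-13.8, 2.6, 25.1]]
246 [[-14.2, -4.0, 22.8], [-14.0, -0.7, 22.6], [-13.8, 2.5, 22.1]]
248 [[-14.2, -4.0, 20.1], [69.4, -0.7, -142.8], [-14.6, 2.5, 20.8]]
250 [[-14.0, -3.9, 16.8], [-14.1, -0.7, 17.1], [-13.8, 2.5, 16.5]]
252 [[-14.4, -3.9, 14.9], [-13.5, -0.7, 13.3], [-13.9, 2.4, 14.1]]
254 [[-14.0, -3.8, 11.6], [-14.1, -0.7, 11.8], [-13.6, 2.4, 11.0]]
256 [[-14.0, -3.8, 9.1], [-14.1, -0.7, 9.2], [-14.0, 2.3, 9.1]]
258 [[-13.7, -3.7, 6.0], [-14.7, -0.7, 7.8], [-13.5, 2.3, 5.7]]
260 [[-14.3, -3.7, 4.7], [-14.7, -0.7, 5.6], [-14.3, 2.3, 4.7]]
```

View pics/w32.png

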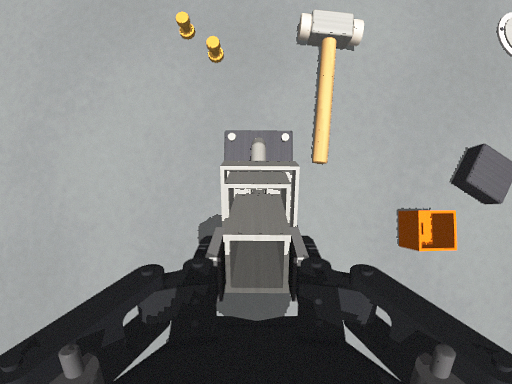

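View pics/scene32.png

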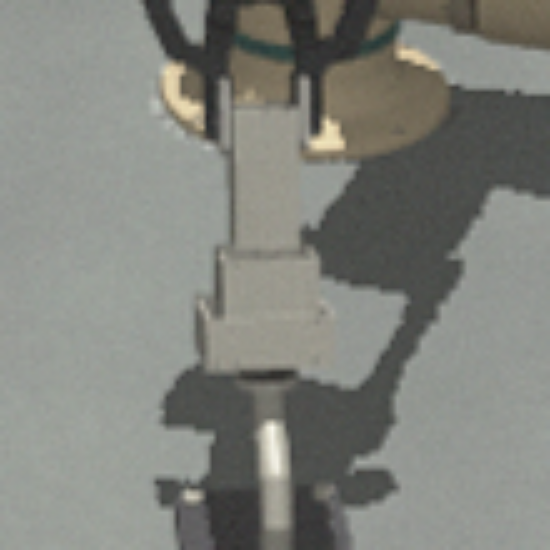

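send_rows(
  deltas=[
    {"dp":[0.012,0.003,-0.04],"rotation":[0,0,0]},
    {"dp":[0.027,0.006,-0.083],"rotation":[0,0,0]},
    {"dp":[0.042,0.009,-0.128],"rotation":[0,0,0]},
    {"dp":[0.057,0.012,-0.173],"rotation":[0,0,0]},
    {"dp":[0.057,0.012,-0.173],"rotation":[0,0,0]},
  ],
)

```text
clock: 30.98
position: [0.5131, 0.0069, 0.1895]
ee_rot: [-0.017, 0.98, 0.098, 0.171]
contact_force: [-0.6, -0.2, -1.4]
width: 0.0308
```

```bash
python3 st.py w33; python3 side.py 33
```

```text
31.0333 [0.5132 0.0068 0.19  ] toolx [0.922 0.186 0.34 ] y [ 0.198 -0.98  -0.   ] z [ 0.333  0.068 -0.941] F [-1.24 -1.24 -2.56] w 0.031
```

View pics/w33.png

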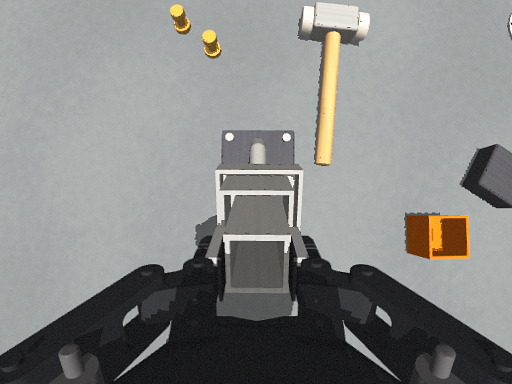

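View pics/side33.png

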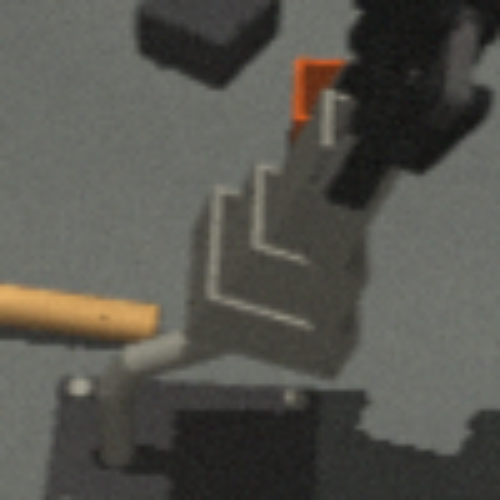

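send_rows(
  deltas=[
    {"dp":[0.0125,0.0025,-0.035],"rotation":[0,0,0]},
    {"dp":[0.025,0.005,-0.07],"rotation":[0,0,0]},
    {"dp":[0.0375,0.0075,-0.105],"rotation":[0,0,0]},
    {"dp":[0.05,0.01,-0.141],"rotation":[0,0,0]},
    {"dp":[0.05,0.01,-0.141],"rotation":[0,0,0]},
  ],
)

```text
clock: 31.55
position: [0.5195, 0.008, 0.1731]
ee_rot: [-0.017, 0.98, 0.098, 0.172]
contact_force: [-0.7, -0.6, -2.0]
width: 0.0305
```

send_rows(
  deltas=[
    {"dp":[0.003,0.0006,-0.008],"rotation":[0,0,0]},
    {"dp":[0.006,0.001,-0.016],"rotation":[0,0,0]},
    {"dp":[0.0085,0.002,-0.024],"rotation":[0,0,0]},
    {"dp":[0.011,0.002,-0.031],"rotation":[0,0,0]},
    {"dp":[0.011,0.002,-0.031],"rotation":[0,0,0]},
  ],
)

```text
clock: 31.97
position: [0.5212, 0.0081, 0.1706]
ee_rot: [-0.017, 0.98, 0.098, 0.173]
contact_force: [-1.4, -0.6, -2.2]
width: 0.0309
```

```bash
python3 st.py w34; python3 - <<'E'
import numpy as np
L=np.load("last.npz");P,T,p,d,c=[L[k] for k in("P","T","p","d","c")]
q=(P-p)@T
for v in range(165,245,3): print(v,[(q[v,u]*1000).round(1).tolist() for u in(250,262)])
E
```

```text
32.0167 [0.5212 0.0081 0.1706] toolx [0.921 0.186 0.342] y [ 0.198 -0.98   0.001] z [ 0.335  0.067 -0.94 ] F [-1.13 -0.69 -2.61] w 0.0309
165 [[26.5, -6.7, 98.5], [26.9, 3.8, 96.7]]
168 [[24.2, -6.7, 96.5], [24.8, 3.8, 93.6]]
171 [[30.0, -5.6, 54.4], [30.2, 3.1, 53.5]]
174 [[30.1, -5.3, 43.1], [30.0, 2.9, 43.7]]
177 [[29.9, -5.1, 34.6], [29.8, 2.8, 35.2]]
180 [[27.8, -5.2, 35.1], [28.1, 2.8, 33.7]]
183 [[22.3, -5.5, 49.2], [22.0, 3.1, 50.3]]
186 [[21.9, -5.4, 41.9], [21.9, 2.9, 41.9]]
189 [[22.0, -5.2, 33.7], [21.8, 2.8, 34.4]]
192 [[21.5, -5.0, 28.0], [21.5, 2.7, 28.0]]
195 [[21.9, -4.8, 19.9], [21.9, 2.6, 20.0]]
198 [[21.6, -4.7, 14.4], [22.0, 2.4, 13.3]]
201 [[21.7, -4.5, 8.2], [21.9, 2.3, 7.6]]
204 [[20.7, -4.5, 5.8], [20.5, 2.3, 6.5]]
207 [[15.3, -4.8, 16.3], [15.0, 2.5, 17.3]]
210 [[15.1, -4.7, 11.4], [15.0, 2.5, 11.7]]
213 [[15.3, -4.5, 5.7], [15.3, 2.3, 5.7]]
216 [[15.3, -4.4, 0.9], [15.2, 2.3, 1.1]]
219 [[15.6, -4.3, -4.4], [15.7, 2.2, -4.7]]
222 [[15.3, -4.2, -8.1], [15.0, 2.1, -7.3]]
225 [[15.6, -4.1, -12.9], [14.6, 2.1, -10.5]]
228 [[15.3, -4.0, -16.1], [15.6, 2.0, -16.6]]
231 [[15.0, -3.9, -18.9], [15.2, 1.9, -19.5]]
234 [[15.1, -3.8, -22.8], [15.1, 1.9, -22.8]]
237 [[13.9, -3.8, -23.4], [14.1, 1.9, -23.9]]
240 [[12.6, -3.8, -24.0], [12.8, 1.9, -24.5]]
243 [[-14.1, -5.2, 27.1], [0.2, 2.3, -2.0]]
```

View pics/w34.png

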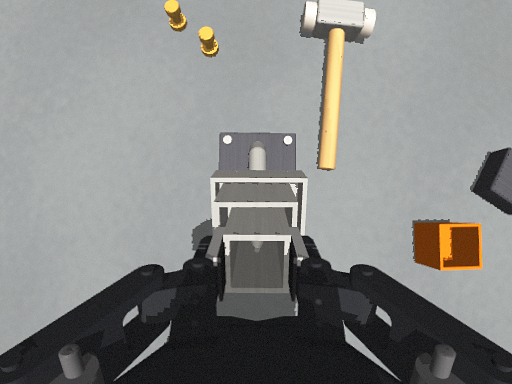

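send_rows(
  deltas=[
    {"dp":[0.003,0.0006,-0.008],"rotation":[0,0,0]},
    {"dp":[0.003,0.0006,-0.008],"rotation":[0,0,0]},
  ],
)

```text
clock: 32.18
position: [0.5215, 0.0082, 0.1696]
ee_rot: [-0.017, 0.98, 0.098, 0.173]
contact_force: [-1.0, -0.3, -1.7]
width: 0.0305
```

send_rows(
  deltas=[
    {"dp":[0.003,0.0006,-0.008],"rotation":[0,0,0]},
    {"dp":[0.003,0.0006,-0.008],"rotation":[0,0,0]},
  ],
)

```text
clock: 32.35
position: [0.5219, 0.0083, 0.1686]
ee_rot: [-0.017, 0.98, 0.098, 0.173]
contact_force: [-1.6, -1.3, -1.0]
width: 0.0307
```

send_rows(
  deltas=[
    {"dp":[0.0014,0.0003,-0.004],"rotation":[0,0,0]},
    {"dp":[0.0014,0.0003,-0.004],"rotation":[0,0,0]},
  ],
)

```text
clock: 32.52
position: [0.5221, 0.0083, 0.1682]
ee_rot: [-0.017, 0.98, 0.098, 0.173]
contact_force: [-1.7, -1.0, -1.1]
width: 0.0307
```

send_rows(
  deltas=[
    {"dp":[0.0014,0.0003,-0.004],"rotation":[0,0,0]},
    {"dp":[0.0014,0.0003,-0.004],"rotation":[0,0,0]},
  ],
)

```text
clock: 32.68
position: [0.5222, 0.0084, 0.1677]
ee_rot: [-0.017, 0.98, 0.098, 0.173]
contact_force: [-1.6, -0.8, -2.2]
width: 0.0309
```

send_rows(
  deltas=[
    {"dp":[0.0014,0.0003,-0.004],"rotation":[0,0,0]},
    {"dp":[0.0014,0.0003,-0.004],"rotation":[0,0,0]},
  ],
)

```text
clock: 32.85
position: [0.5224, 0.0084, 0.1672]
ee_rot: [-0.017, 0.98, 0.098, 0.173]
contact_force: [-2.2, 0.1, -2.2]
width: 0.031
```

send_rows(
  deltas=[
    {"dp":[0.0014,0.0003,-0.004],"rotation":[0,0,0]},
    {"dp":[0.0014,0.0003,-0.004],"rotation":[0,0,0]},
  ],
)

```text
clock: 33.02
position: [0.5226, 0.0084, 0.167]
ee_rot: [-0.017, 0.98, 0.098, 0.173]
contact_force: [-2.8, -1.5, 0.8]
width: 0.031
```

send_rows(
  deltas=[
    {"dp":[0.0014,0.0003,-0.004],"rotation":[0,0,0]},
    {"dp":[0.0014,0.0003,-0.004],"rotation":[0,0,0]},
  ],
)

```text
clock: 33.18
position: [0.5227, 0.0085, 0.1668]
ee_rot: [-0.017, 0.98, 0.098, 0.173]
contact_force: [-4.9, -0.5, 3.5]
width: 0.0307
```

send_rows(
  deltas=[
    {"dp":[0.0014,0.0003,-0.004],"rotation":[0,0,0]},
    {"dp":[0.0014,0.0003,-0.004],"rotation":[0,0,0]},
  ],
)

```text
clock: 33.35
position: [0.5228, 0.0085, 0.1666]
ee_rot: [-0.017, 0.98, 0.098, 0.173]
contact_force: [-6.2, -1.3, 5.5]
width: 0.0313
```

send_rows(
  deltas=[
    {"dp":[0.0014,0.0003,-0.004],"rotation":[0,0,0]},
    {"dp":[0.0014,0.0003,-0.004],"rotation":[0,0,0]},
    {"dp":[0.0014,0.0003,-0.004],"rotation":[0,0,0]},
  ],
)

```text
clock: 33.6
position: [0.5229, 0.0085, 0.1665]
ee_rot: [-0.017, 0.98, 0.098, 0.173]
contact_force: [-6.7, -0.7, 9.4]
width: 0.031
```

send_rows(
  deltas=[
    {"dp":[0.0014,0.0003,-0.004],"rotation":[0,0,0]},
    {"dp":[0.0014,0.0003,-0.004],"rotation":[0,0,0]},
    {"dp":[0.0014,0.0003,-0.004],"rotation":[0,0,0]},
    {"dp":[0.0014,0.0003,-0.004],"rotation":[0,0,0]},
    {"dp":[0.0014,0.0003,-0.004],"rotation":[0,0,0]},
  ],
)

```text
clock: 34.02
position: [0.523, 0.0085, 0.1663]
ee_rot: [-0.017, 0.98, 0.098, 0.173]
contact_force: [-8.5, -1.2, 11.4]
width: 0.0311
```

```bash
python3 st.py w35; python3 - <<'E'
import numpy as np
L=np.load("last.npz");P,T,p,d,c=[L[k] for k in("P","T","p","d","c")]
q=(P-p)@T
for v in range(168,240,2): print(v,[(q[v,u]*1000).round(1).tolist() for u in(250,262)])
E
```

```text
34.0667 [0.523  0.0085 0.1663] toolx [0.921 0.187 0.342] y [ 0.199 -0.98   0.001] z [ 0.336  0.067 -0.94 ] F [-8.39 -1.39 11.17] w 0.031
168 [[24.9, -6.6, 93.1], [25.4, 3.7, 90.3]]
170 [[23.3, -6.6, 92.3], [24.0, 3.7, 88.6]]
172 [[29.8, -5.6, 51.5], [29.8, 3.0, 51.6]]
174 [[29.6, -5.4, 45.7], [29.8, 2.9, 44.9]]
176 [[29.5, -5.3, 39.8], [29.4, 2.9, 39.9]]
178 [[29.5, -5.1, 33.3], [29.9, 2.7, 31.6]]
180 [[29.2, -5.0, 29.0], [29.0, 2.7, 30.0]]
182 [[27.8, -5.0, 29.6], [27.7, 2.7, 29.8]]
184 [[21.9, -5.5, 47.9], [21.7, 3.0, 48.4]]
186 [[22.0, -5.4, 41.8], [21.5, 3.0, 43.8]]
188 [[21.7, -5.3, 37.2], [21.6, 2.9, 37.9]]
190 [[21.9, -5.1, 31.7], [21.7, 2.8, 32.1]]
192 [[21.8, -5.0, 27.1], [21.7, 2.7, 27.6]]
194 [[21.8, -4.9, 22.2], [21.6, 2.6, 23.1]]
196 [[21.8, -4.8, 17.9], [21.7, 2.5, 18.5]]
198 [[21.9, -4.7, 13.6], [21.7, 2.5, 14.4]]
200 [[21.9, -4.6, 9.4], [21.7, 2.4, 10.3]]
202 [[21.5, -4.5, 6.9], [22.0, 2.3, 5.4]]
204 [[21.6, -4.4, 3.1], [21.5, 2.3, 3.2]]
206 [[20.4, -4.4, 3.0], [20.4, 2.3, 3.2]]
208 [[19.0, -4.4, 3.6], [19.2, 2.3, 3.1]]
210 [[15.2, -4.7, 11.3], [15.4, 2.4, 10.5]]
212 [[15.4, -4.5, 7.2], [15.2, 2.4, 7.7]]
214 [[15.1, -4.5, 4.7], [15.6, 2.3, 3.2]]
216 [[15.1, -4.4, 1.5], [15.1, 2.3, 1.5]]
218 [[15.2, -4.3, -1.9], [14.9, 2.2, -1.2]]
220 [[15.5, -4.2, -5.7], [15.2, 2.2, -4.9]]
222 [[15.4, -4.2, -8.3], [15.3, 2.1, -8.1]]
224 [[15.8, -4.1, -12.0], [14.7, 2.1, -9.3]]
226 [[15.4, -4.0, -13.8], [15.4, 2.0, -13.8]]
228 [[15.5, -4.0, -16.5], [15.3, 2.0, -16.0]]
230 [[15.6, -3.9, -19.2], [15.0, 2.0, -17.7]]
232 [[15.1, -3.9, -20.5], [14.9, 1.9, -20.1]]
234 [[15.1, -3.8, -22.7], [15.6, 1.8, -23.8]]
236 [[14.5, -3.8, -23.7], [14.9, 1.8, -24.5]]
238 [[13.5, -3.8, -23.7], [14.1, 1.8, -25.0]]
```

send_rows(
  deltas=[
    {"dp":[0.0006,0.0001,-0.0017],"rotation":[0,0,0]},
    {"dp":[0.0006,0.0001,-0.0017],"rotation":[0,0,0]},
    {"dp":[0.0006,0.0001,-0.0017],"rotation":[0,0,0]},
    {"dp":[0.0006,0.0001,-0.0017],"rotation":[0,0,0]},
  ],
)

```text
clock: 34.4
position: [0.523, 0.0085, 0.1663]
ee_rot: [-0.017, 0.98, 0.098, 0.173]
contact_force: [-10.0, -1.5, 12.9]
width: 0.0306
```

send_rows(
  deltas=[
    {"dp":[0,0,0],"rotation":[0,0,0]},
    {"dp":[0,0,0],"rotation":[0,0,0]},
    {"dp":[0,0,0],"rotation":[0,0,0]},
    {"dp":[0,0,0],"rotation":[0,0,0]},
    {"dp":[0,0,0],"rotation":[0,0,0]},
    {"dp":[0,0,0],"rotation":[0,0,0]},
  ],
  fingers=-1,
)

```text
clock: 34.9
position: [0.5236, 0.0086, 0.1646]
ee_rot: [-0.017, 0.98, 0.098, 0.173]
contact_force: [0.3, -0.3, -0.5]
width: 0.0852
```

send_rows(
  deltas=[
    {"dp":[-0.03,-0.006,0.08],"rotation":[0,0,0]},
    {"dp":[-0.09,-0.018,0.25],"rotation":[0,0,0]},
    {"dp":[-0.17,-0.035,0.48],"rotation":[0,0,0]},
    {"dp":[-0.24,-0.048,0.67],"rotation":[0,0,0]},
    {"dp":[-0.24,-0.048,0.67],"rotation":[0,0,0]},
    {"dp":[-0.24,-0.048,0.67],"rotation":[0,0,0]},
  ],
)

```text
clock: 35.4
position: [0.4952, 0.0026, 0.2466]
ee_rot: [-0.016, 0.98, 0.098, 0.174]
contact_force: [-0.0, 0.4, -0.0]
width: 0.0857
```

```bash
python3 st.py w36; python3 side.py 36; python3 - <<'E'
import numpy as np, cv2
L=np.load("last.npz");P,d=L["P"],L["d"]
a=np.array([-.3352,-.0676,.9397]);S=np.array([.5421,.0136,.1145])
x=np.array([np.cos(.349)*np.cos(.199),np.cos(.349)*np.sin(.199),np.sin(.349)]); y=np.cross(a,x)
q=(P[100:260,200:320].reshape(-1,3)-S)@np.stack([x,y,a],1)
q=q[np.hypot(q[:,0],q[:,1])<.06]
for n,h,w in(("wide",26,64),("mid",53,48),("nar",80,32)):
    m=(np.abs(q[:,2]-h/1000)<.003)&(np.abs(q[:,0])<w/2000+.006)&(np.abs(q[:,1])<w/2000+.006)
    t=q[m]; print(n,len(t),t[:,2].mean().round(4)); print(cv2.minAreaRect((t[:,:2]*1000).astype(np.float32)))
E
```

```text
35.45 [0.4945 0.0028 0.245 ] toolx [0.921 0.186 0.342] y [ 0.198 -0.98   0.001] z [ 0.336  0.067 -0.94 ] F [ 0.54 -0.03 -0.03] w 0.0855
wide 862 0.026
((-2.9591617584228516, -1.4034576416015625), (64.237060546875, 64.0727767944336), 89.78734588623047)
mid 761 0.053
((-3.0569229125976562, 0.4127216339111328), (47.97941207885742, 48.080711364746094), 0.037261296063661575)
nar 662 0.0801
((-4.253905296325684, -0.7980995178222656), (32.205162048339844, 32.575439453125), 88.7005844116211)
```

View pics/w36.png

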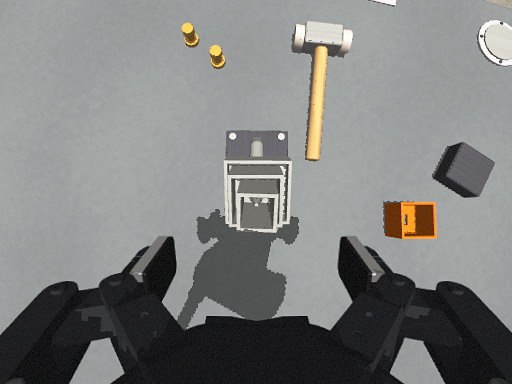

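View pics/side36.png

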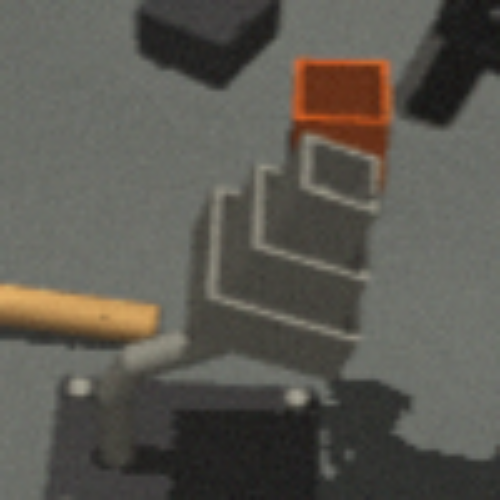

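View pics/scene36.png

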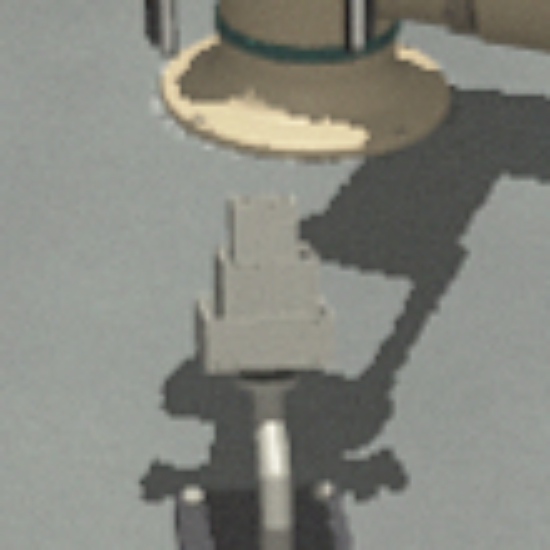

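send_rows(
  deltas=[
    {"dp":[-0.05,0,0.15],"rotation":[0,0,0]},
    {"dp":[-0.05,0,0.15],"rotation":[0,0,0]},
    {"dp":[-0.05,0,0.15],"rotation":[0,0,0]},
    {"dp":[-0.05,0,0.15],"rotation":[0,0,0]},
    {"dp":[-0.05,0,0.15],"rotation":[0,0,0]},
    {"dp":[-0.05,0,0.15],"rotation":[0,0,0]},
  ],
)

```text
clock: 36.05
position: [0.4882, 0.003, 0.262]
ee_rot: [-0.017, 0.98, 0.098, 0.172]
contact_force: [0.7, -0.6, -0.1]
width: 0.0853
```

```bash
python3 st.py w37; python3 - <<'E'
import numpy as np, cv2
from h import *
L=np.load("last.npz");P=L["P"]
a=np.array([-.3352,-.0676,.9397]);S=np.array([.5421,.0136,.1145])
x=np.array([np.cos(.349)*np.cos(.199),np.cos(.349)*np.sin(.199),np.sin(.349)]); y=np.cross(a,x)
q=(P[100:280,180:340].reshape(-1,3)-S)@np.stack([x,y,a],1)
for n,h,w in(("wide",26,64),("mid",53,48),("nar",80,32)):
    m=(np.abs(q[:,2]-h/1000)<.003)&(np.abs(q[:,0])<w/2000+.006)&(np.abs(q[:,1])<w/2000+.006)
    t=q[m]; A=np.c_[t[:,:2],np.ones(len(t))]; k=np.linalg.lstsq(A,t[:,2],rcond=None)[0]
    print(n,t[:,2].mean().round(4),"slope",k[:2].round(3),cv2.minAreaRect((t[:,:2]*1000).astype(np.float32))[0])
im=eyes.get_image("scene"); old=cv2.imread("pics/scene0.png")[:,:,::-1]
df=np.abs(im["color"].astype(int)-old).max(2)
print("post/mallet diff",(df[225:320,205:335]>60).sum(),"anvil",(df[230:262,124:162]>60).sum())
E
```

```text
36.1 [0.4883 0.0029 0.2623] toolx [0.922 0.186 0.341] y [ 0.198 -0.98   0.   ] z [ 0.334  0.067 -0.94 ] F [ 0.17 -0.52 -0.91] w 0.0854
wide 0.0261 slope [0.007 0.   ] (-3.2263145446777344, -1.3775596618652344)
mid 0.0531 slope [ 0.003 -0.002] (-3.2157649993896484, 0.47068023681640625)
nar 0.0801 slope [0.018 0.004] (-4.252876281738281, -0.9009342193603516)
post/mallet diff 118 anvil 0
```

```bash
python3 - <<'E'
from h import *
im=eyes.get_image("scene"); old=cv2.imread("pics/scene0.png")[:,:,::-1]
df=np.abs(im["color"].astype(int)-old).max(2)>60
print(df[270:305,285:330].sum(),df[240:310,205:242].sum(),df[225:262,242:335].sum())
print(manip.sign_off())
E
```

```text
0 0 106
the job is handed in; nothing more can be done
None
```

The three cups are hanging nested on the prong, wide, then middle, then narrow, and the job is handed in at about 36 s of the 72 s allowed. No verdict was reported. Each cup was pressed home at about 14–15 N, measured at the wrist along the prong, and held for at least 0.4 s before I let go. The grey middle cup was used, not the orange one.

**Last checks**
- **Height:** the rims read 26, 53 and 80 mm above the seat along the prong, which is fully home for all three.
- **Tilt:** each cup is within about 0.02 rad of the prong.
- **Sideways position:** the wide and middle cups read about 3 mm toward -x. The narrow cup's rim reads 4.3 mm off, so it is the closest to the 5 mm limit. Camera calibration is good to only about 2 mm.
- **Bystanders:** the mallet, posts and anvil match the first picture of the scene. The only large changes in the area I compared were at the hook, from the cups and their shadow.
- **Robot:** the gripper is open and clear, touching nothing.

**What disagreed**
- **Fingertip position:** the fingertips were about 20 mm further back along the tool than the description says. My first grasp of the wide cup therefore closed on nothing above it. I measured the offset with the cameras and regrasped without moving anything.
- **Sideways load:** each press also showed about 5 N across the prong, probably from the sprung leaf and slight misalignment.

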